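# Pack the window-cleaning caddy on the egress sill

### The job

Pack the window-cleaning kit into the white caddy: lay the squeegee head flat in the wide recess and the scraper flat in the narrow recess, and only when both are in, stand the glass trigger spray bottle upright in the round well, set down gently and never tipped over. The capped bottle, the wooden brush head and the spare crank handle are not part of the kit: leave them where they are.

Things in the scene. Friction and masses are not known exactly. Their poses are not given: they have to be found in the camera images.
- caddy: White plastic bucket caddy, fixed: open tray 294 (x) x 164 (y) mm, walls 5 mm thick, 45 mm high, holding three white inserts at x = -94, 0, +94 mm in any order. Origin: centre of underside, on the sill. A thin steel bail is folded down around its +x end, up to 25 mm beyond that end and 7 mm beyond the sides, below the rim. Nothing of it is higher than 45 mm.
- well_insert: White block 92 x 152 x 40 mm (x, y, z), fixed in the caddy at the caddy's yaw, its top flush with the rim. In its top a centred ROUND well, 80 mm diameter, 34 mm deep (floor 6 mm above the origin). Origin: centre of underside, 5 mm above the sill. Place of the spray bottle.
- wide_insert: White block 92 x 152 x 40 mm (x, y, z), fixed in the caddy at the caddy's yaw, top flush with the rim. In its top a centred WIDE rectangular recess, 82 mm (x) by 140 mm (y), 20 mm deep (floor 20 mm above the origin). Origin: centre of underside, 5 mm above the sill. Place of the squeegee head.
- narrow_insert: White block 92 x 152 x 40 mm (x, y, z), fixed in the caddy at the caddy's yaw, top flush with the rim. In its top a centred NARROW rectangular recess, 54 mm (x) by 140 mm (y), 12 mm deep (floor 28 mm above the origin). Origin: centre of underside, 5 mm above the sill. Place of the scraper.
- spray_bottle: Upright glass bottle, 0.34 kg: body 56 mm diameter to 105 mm height, neck 23 mm; on top a black spray head 26 mm wide (y), x = -49 to +25 mm, 162 to 192 mm above origin, nozzle to x = -57 mm, steel trigger lever below it at x = -26 to -52 mm, down to 121 mm height. Origin: on the axis, underside. Grasp from above across the head's 26 mm (y) at the axis. Any yaw fits the well.
- squeegee_head: T-shaped, lying flat, 0.14 kg: aluminium channel with black rubber strip, 116 mm long (y), 20 mm tall, x = -32 to -13 mm; steel pole socket 24 mm wide (y), 22 mm tall, on to x = +30 mm. Origin: mid footprint, underside. Grasp from above across the socket (y) at x = +8 mm. Lies in its recess either way round, its y along the insert's y.
- scraper: Hand scraper lying flat, 0.12 kg: grey handle 24 mm wide (y), 30 mm tall, x = -60 to +32 mm; dark steel head 36 mm wide, 20 mm tall, with thin blade, to x = +60 mm. Origin: mid length, underside. Grasp from above across the handle (y) at the origin, by its upper half so that the fingers stay over the insert's rim. Lies in its recess either way round, its x along the insert's y.
- capped_bottle: Look-alike, not of the kit: the same upright glass bottle, 56 mm diameter, with a plain round black screw cap (34 mm) and no trigger; 165 mm tall. Origin: centre of underside.
- brush_head: Look-alike, not of the kit: T-shaped wooden brush head lying flat, wood block 112 mm long (y), x = -34 to 0 mm, 34 mm tall, grey bristles below; wooden socket 26 mm wide, 30 mm tall, to x = +40 mm. Origin: on the underside where block meets socket.
- crank_handle: Look-alike, not of the kit: spare window crank lying flat, flat aluminium arm 18 mm wide, 12 mm tall along x; round steel hub (28 mm, 26 mm tall) at x = -46 mm, upright black knob (20 mm, 34 mm tall) at x = +48 mm. Overall 120 mm. Origin: mid length, underside.
There are look-alikes about, which are no part of the job. What is shaped like the squeegee_head but pink is not meant.

How it is judged:
By the outcome, as a careful person would: the job done as asked, in the order asked, and still so for the second after the job is handed in, with the robot touching nothing.
It also fails if it takes over 96 s, if anything falls off the work surface, if the arm or the gripper's body presses on something with over 40 N, if the wrist force passes 120 N, or if a joint passes its speed limit or range.

### The arm

A 6-joint arm with a two-finger parallel gripper is mounted at the origin on the work surface. World frame = base frame: x ahead of the robot, y to its left, z up, the work surface at z = 0. Lengths are in m, angles in degrees, forces in N, time in s.
With the tool pointing down it reaches from about 0.3 to 0.775 m from the base axis. Payload 14.6 kg.
Tool frame: the origin (TCP) lies at the very end of the fingers, on their centre line; the grasp point (between the pads) lies 19 mm behind it (manip.pinch_z is the distance from the TCP to the grasp point, in m); z points along the fingers, y is the direction in which the jaws open and shut (so a half turn about z gives the same grasp; the last joint's range is limited). The gripper opens to 85 mm and grips with 20 to 120 N. Pads are 22 mm wide; open, the fingers measure 114 mm over their backs; the gripper's body (76 mm by 85 mm) begins 54 mm behind the grasp point. The pads swing forward as they close: fully open they stand 13 mm farther back than shut.
Start: joints at [-73.717, 17.183, 87.147, -0, 75.671, -3.816], TCP at [0.189, -0.516, 0.231] pointing down, gripper open.
Joint ranges: [-173.82, 173.82], [-45.26, 126.66], [13.44, 144.39], [-59.66, 239.66], [0, 175.72], [-146.38, 146.38]. Speed limits (degrees/s): [127.2, 127.2, 147.25, 180, 180, 180].

### API

Orientations are given as a 3x3 rotation matrix whose columns are the frame's x, y, z axes.
In Python, from rig import manip, get_image, spotter gives the robot as it stands. The module is installed in compiled form; this text tells all that it offers.
- The arm moves only by the tool jog_arm, never from a script. Its argument "targets" is a list that holds one entry, the list of rows, each a list of 7 numbers: the shift along the tool's x, y, z in mm, then the turn, a rotation vector about the tool's x, y, z in rad, then the opening, from 0 (shut) to 1 (fully open). In form: [[[dx, dy, dz, ax, ay, az, hand], ...]]. A call has 1 to 8 rows; each row shifts and turns the commanded pose from where the row before left it, along the tool's axes as they then stand; what a row does not reach is not made up. A row lasts 1/10 s, in which the tool goes at most 50 mm and 8.59 degrees, less where a joint would pass 70% of its speed; a pose out of reach is approached as far as the arm can. A call with a gripper value outside its range is refused whole. The fingers move at their own pace and stop on an object; the grip force is fixed at half the most. Time passes only in rows, so rows that do not move let the fingers close. It gives the time, the measured TCP pose, the force and the opening at its end, in the units of the state.
- manip.read_state(): the state, without advancing time (a new reading comes with each control period).
- get_image(name): name is "scene" or "side" or "wrist"; returns a dict with "img" (420x560x3 uint8, red, green, blue), "camera_matrix" (3x3 intrinsics, pixels), "T" (4x4, takes a point from camera to world coordinates); the wrist camera has in their place "hand_eye" (4x4, takes a point from camera to tool coordinates, whose origin is the TCP and whose axes are the flange's). Camera axes: x right, y up, looking along -z (the intrinsics and any distortion apply to the point x, -y, -z); pixel columns grow to the right and rows downward; lengths in m; the calibration is good to about 2 mm. A picture is of the moment at which its call begins: read the wrist's pose just before it. There is no depth.
- manip.finish_job(): hands the job in, once; it reports no verdict.
Trained networks look in the newest picture that a camera, given by its name, has taken for a name from the list of things; names that differ only in an ending like _2 or _b are one class to them, and where a whole thing is asked for, a point or a joint stands for the part that bears it (a point fixed in the world has none). Each returns a list of dicts, best first, with "confidence" (0 to 1); they miss things now and then, are a little off and sometimes report something else, mostly with a low value. They report only what shows in the picture. A call takes as long as a camera call. They do not tell look-alikes from the thing itself.
- spotter.search_frame(camera, thing): "bbox" ([centre column, centre row, width, height] in pixels, round what is visible of it).
- spotter.tip_of(camera, thing): "centre" ([row, column] in pixels: a listed point, or the origin of a listed thing).
The state is a dict: "time_s": time; "joints": joint angles; "joint_velocities": joint speeds; "tau": joint torques, N m; "eef_pos": TCP position; "eef_rot": TCP orientation; "ft_force": force on the tool from outside, world axes, zero at the start; "wrist_torque": the same for the moment, N m; "grip_width": finger opening in m.
Only numpy, scipy, OpenCV 4.12 (cv2) and the standard library are available. Lean on these libraries where they do the work, as an engineer would, in place of code of your own. Each camera call takes 0.05 s, during which the arm holds its last target.

## Working session

There is one attempt and no reset: what is moved stays moved. The work goes in short steps, Python scripts to look and compute and a tool call to move; the robot and the scene stay as the last step left them, time stands still between calls to the robot, and variables do not carry over. Pictures are saved under pics/ and viewed, and the job is handed in when it is done.

Besides the shell and the picture viewer there is one more tool, called after "Emit:" by a JSON object that holds its "method" and its "body", one argument or row to a line. jog_arm: Moves the arm, as the interface text tells. Its arguments: {"type":"object","properties":{"targets":{"type":"array"}},"required":["targets"]}

```bash
mkdir -p pics
python3 - <<'E'
from rig import manip,get_image,spotter
import cv2
s=manip.read_state();print(s['time_s'],s['eef_pos'],s['eef_rot'],s['ft_force'],s['grip_width'],manip.pinch_z)
for n in ['scene','side','wrist']:
    d=get_image(n);cv2.imwrite(f'pics/{n}0.png',d['img'][:,:,::-1])
    print(n,d['camera_matrix'],d.get('T',d.get('hand_eye')),[k for k in d])
E
```

```text
0.0 [ 0.18892326 -0.51626408  0.23068485] [[ 9.39084111e-01  3.43687225e-01 -3.52951136e-04]
 [ 3.43687398e-01 -9.39083373e-01  1.17961991e-03]
 [ 7.39697509e-05 -1.22906718e-03 -9.99999242e-01]] [-0.60288006  0.53761289 -1.29022939] 0.08516578625494045 0.0187
scene [[494.27820132   0.         276.40471459]
 [  0.         494.27820132 209.68856035]
 [  0.           0.           1.        ]] [[-0.12867129 -0.79395956  0.59419854  1.26790701]
 [ 0.99161037 -0.11047138  0.06711893  0.02335915]
 [ 0.01235221  0.59784972  0.80151303  1.09523322]
 [ 0.          0.          0.          1.        ]] ['img', 'camera_matrix', 'T']
side [[403.81363949   0.         278.28583553]
 [  0.         403.81363949 212.04952876]
 [  0.           0.           1.        ]] [[-0.98487082  0.13805943 -0.10473329  0.36748001]
 [-0.17291589 -0.74324861  0.64628292  0.79577069]
 [ 0.01138258  0.65461523  0.75587653  1.03714593]
 [ 0.          0.          0.          1.        ]] ['img', 'camera_matrix', 'T']
wrist [[363.22164783   0.         282.61912705]
 [  0.         363.22164783 213.71286635]
 [  0.           0.           1.        ]] [[-6.75670845e-04  9.64400193e-01  2.64446235e-01  6.68861594e-02]
 [ 9.99999735e-01  7.23048162e-04 -8.18204927e-05  1.24083467e-03]
 [-2.70115063e-04  2.64446110e-01 -9.64400426e-01 -1.42209469e-01]
 [ 0.00000000e+00  0.00000000e+00  0.00000000e+00  1.00000000e+00]] ['img', 'camera_matrix', 'hand_eye']
```

View pics/scene0.png

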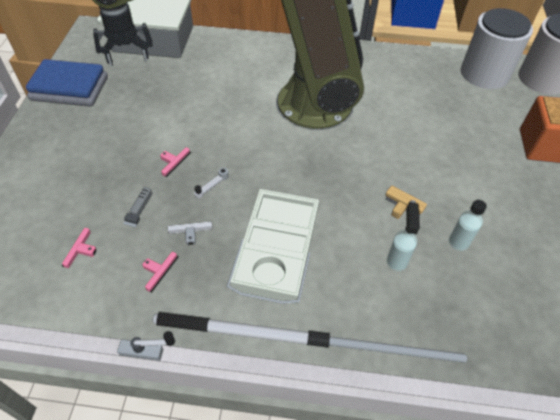

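View pics/side0.png

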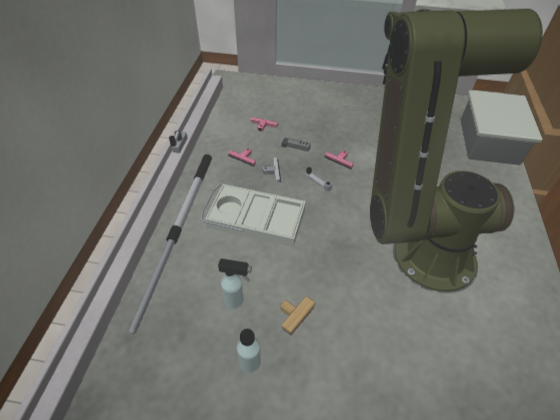

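View pics/wrist0.png

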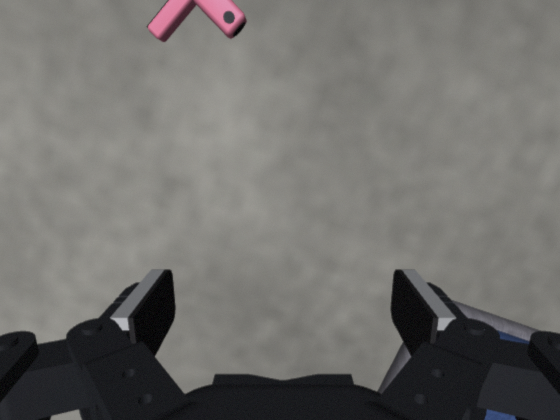

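The scene shows the caddy at about (275,245), with the well at (268,270). The squeegee is at (190,230), the scraper at (138,205), the trigger bottle at (402,245) and the capped bottle at (466,228). The pink decoys are at (175,160), (80,247) and (160,270).

```bash
cat > h.py <<'E'
from rig import manip,get_image,spotter
import numpy as np, cv2
F=np.diag([1.,-1,-1])
def cam(n,d=None,s=None):
    if n=='wrist' and s is None: s=manip.read_state()
    d=d or get_image(n)
    if n=='wrist':
        T=np.eye(4);T[:3,:3]=s['eef_rot'];T[:3,3]=s['eef_pos'];T=T@d['hand_eye']
    else:T=d['T']
    return d['img'],d['camera_matrix'],np.array(T)
def ray(K,T,u,v):
    r=T[:3,:3]@F@np.linalg.inv(K)@np.array([u,v,1.]);return T[:3,3],r/np.linalg.norm(r)
def atz(K,T,u,v,z):
    o,r=ray(K,T,u,v);return o+r*(z-o[2])/r[2]
def tri(L):
    A=np.zeros((3,3));b=np.zeros(3)
    for K,T,u,v in L:
        o,r=ray(K,T,u,v);P=np.eye(3)-np.outer(r,r);A+=P;b+=P@o
    p=np.linalg.solve(A,b)
    return p,[np.linalg.norm((np.eye(3)-np.outer(r,r))@(p-o)) for o,r in [ray(*l) for l in L]]
def proj(K,T,p):
    c=F@T[:3,:3].T@(np.asarray(p)-T[:3,3]);q=K@c;return q[:2]/q[2]
E
python3 - <<'E'
from h import *
C={n:cam(n) for n in ['scene','side']}
for t in ['caddy','well_insert','wide_insert','narrow_insert','spray_bottle','squeegee_head','scraper','capped_bottle','brush_head','crank_handle']:
    for n in C:
        for r in spotter.tip_of(n,t)[:4]:
            v,u=r['centre'];print(t,n,round(r['confidence'],2),np.round([u,v],1),np.round(atz(C[n][1],C[n][2],u,v,0),3)[:2])
for n,(r,c) in {'scene':((130,320),(40,330)),'side':((100,320),(180,340))}.items():
    im=C[n][0][r[0]:r[1],c[0]:c[1]]
    k=min(800/im.shape[1],600/im.shape[0]);cv2.imwrite(f'pics/{n}1.png',cv2.resize(im[:,:,::-1],None,fx=k,fy=k,interpolation=cv2.INTER_CUBIC));print(n,k)
print(manip.read_state()['time_s'])
E
```

```text
caddy scene 0.36 [284.1 219.6] [ 0.486 -0.043]
caddy side 0.93 [256.4 220.5] [ 0.577 -0.041]
well_insert scene 0.58 [266.8 276.4] [ 0.667 -0.065]
well_insert side 0.78 [233.9 213.3] [ 0.658 -0.058]
well_insert side 0.28 [319.5 180.4] [ 0.39  -0.269]
wide_insert scene 0.62 [282.  221.7] [ 0.494 -0.048]
wide_insert side 0.66 [283.1 218. ] [ 0.491 -0.068]
narrow_insert scene 0.92 [277.3 246.1] [ 0.574 -0.051]
narrow_insert side 0.95 [254.8 214.4] [ 0.587 -0.066]
narrow_insert side 0.35 [295.  145.3] [ 0.507 -0.448]
spray_bottle scene 0.96 [396.7 261.8] [0.579 0.26 ]
spray_bottle side 0.57 [231.1 300. ] [0.586 0.261]
squeegee_head scene 0.96 [154.5 271.8] [ 0.692 -0.347]
squeegee_head scene 0.8 [168.8 161.5] [ 0.323 -0.408]
squeegee_head scene 0.64 [191.2 233.6] [ 0.566 -0.283]
squeegee_head scene 0.64 [ 85.7 252.6] [ 0.661 -0.538]
squeegee_head side 0.7 [343.  162.6] [ 0.312 -0.382]
squeegee_head side 0.62 [243.6 156.1] [ 0.692 -0.348]
squeegee_head side 0.47 [270.7 170.2] [ 0.575 -0.289]
squeegee_head side 0.47 [263.3 127.3] [ 0.653 -0.538]
scraper scene 0.79 [136.8 210.8] [ 0.513 -0.448]
scraper scene 0.27 [214.4 184.5] [ 0.391 -0.256]
scraper side 0.7 [295.1 144.8] [ 0.507 -0.451]
capped_bottle scene 0.89 [457.1 242. ] [0.496 0.42 ]
capped_bottle scene 0.74 [213.3 183.6] [ 0.388 -0.26 ]
capped_bottle side 0.9 [250.7 363.8] [0.492 0.428]
brush_head scene 0.97 [402.4 207.6] [0.4   0.278]
brush_head side 0.74 [292.1 317.3] [0.407 0.282]
crank_handle scene 0.77 [210.6 182.7] [ 0.386 -0.268]
crank_handle side 0.63 [293.  145.7] [ 0.514 -0.444]
crank_handle side 0.54 [320.8 180.1] [ 0.385 -0.271]
scene 2.7586206896551726
side 2.727272727272727
1.25
```

View pics/scene1.png

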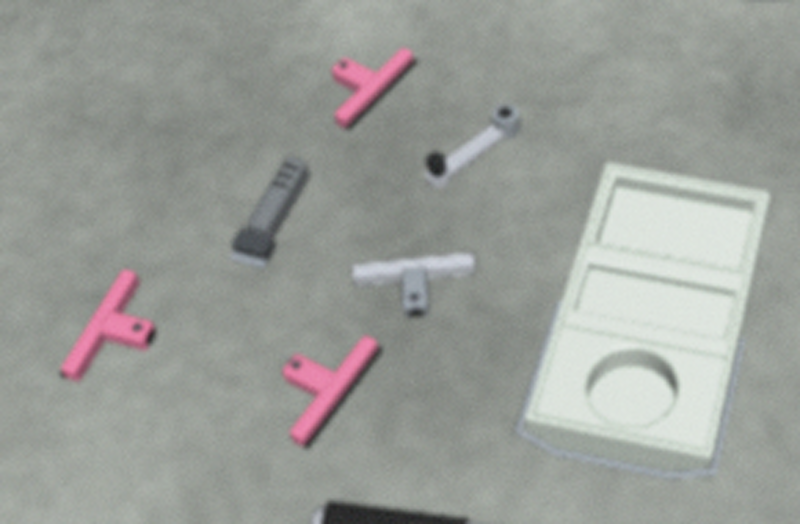

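View pics/side1.png

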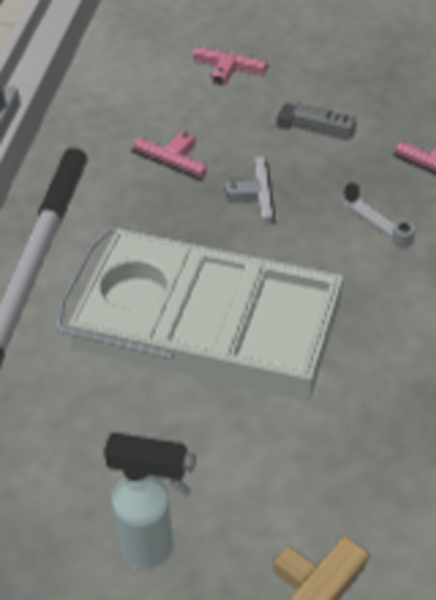

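Run:
```python
from h import *
C={n:cam(n) for n in ['scene','side']}
S=lambda x,y:(40+x/2.7586,130+y/2.7586)
D=lambda x,y:(180+x/2.7273,100+y/2.7273)
P={'rimNearR?':((609,163),(320+0,0)),}
def a(n,u,v,z): return np.round(atz(C[n][1],C[n][2],u,v,z),3)[:2]
for nm,p in dict(c1=(609,163),c2=(770,190),c3=(712,457),c4=(527,418)).items(): print('rim scene',nm,a('scene',*S(*p),.045))
for nm,p in dict(c1=(122,230),c2=(343,276),c3=(313,383)).items(): print('rim side',nm,a('side',*D(*p),.045))
for nm,p in dict(e1=(355,270),e2=(474,262),sock=(414,310),scrH=(298,160),scrB=(250,262)).items(): print('scene',nm,a('scene',*S(*p),.02))
for nm,p in dict(e1=(262,160),e2=(267,217),sock=(228,188),scrH=(352,126),scrB=(277,114)).items(): print('side',nm,a('side',*D(*p),.02))
```

```text
rim scene c1 [ 0.426 -0.116]
rim scene c2 [0.437 0.045]
rim scene c3 [0.732 0.018]
rim scene c4 [ 0.717 -0.144]
rim side c1 [ 0.708 -0.143]
rim side c2 [ 0.423 -0.116]
rim side c3 [0.435 0.052]
scene e1 [ 0.569 -0.34 ]
scene e2 [ 0.544 -0.23 ]
scene sock [ 0.606 -0.274]
scene scrH [ 0.445 -0.432]
scene scrB [ 0.574 -0.442]
side e1 [ 0.563 -0.334]
side e2 [ 0.536 -0.225]
side sock [ 0.598 -0.27 ]
side scrH [ 0.449 -0.429]
side scrB [ 0.559 -0.435]
```

```bash
cat >> h.py <<'E'
def go(x,y,z,yaw,s=None,turn_first=True):
    """print total tool-frame shift (mm) as seen from current tool axes, and turn (rad about tool z) for tool-x yaw in deg"""
    s=s or manip.read_state();R=np.array(s['eef_rot'])
    d=R.T@(np.array([x,y,z])-s['eef_pos'])*1000
    c,sn=np.cos(np.radians(yaw)),np.sin(np.radians(yaw))
    R2=np.array([[c,sn,0],[sn,-c,0],[0,0,-1]])
    rv=cv2.Rodrigues(R.T@R2)[0].ravel()
    d2=R2.T@(np.array([x,y,z])-s['eef_pos'])*1000
    print('t',s['time_s'],'pos',np.round(s['eef_pos'],4),'F',np.round(s['ft_force'],1),'w',round(s['grip_width'],4),'shift(now axes)',np.round(d,1),'shift(after turn)',np.round(d2,1),'turn',np.round(rv,3))
E
python3 -c "
from h import *
go(.55,-.28,.23,12.8)"
```

```text
t 1.35 pos [ 0.189  -0.5165  0.2313] F [0.1 0.5 0.2] w 0.0856 shift(now axes) [420.3 -98.1   1.3] shift(after turn) [ 404.4 -150.6    1.3] turn [ 0.    -0.     0.127]
```

Emit:
{"method": "jog_arm", "body": {
  "targets": [
    [[0, 0, 0, 0, 0, 0.127, 1], [40, -15, 0, 0, 0, 0, 1], [40, -15, 0, 0, 0, 0, 1], [40, -15, 0, 0, 0, 0, 1], [40, -15, 0, 0, 0, 0, 1], [40, -15, 0, 0, 0, 0, 1], [40, -15, 0, 0, 0, 0, 1], [40, -15, 0, 0, 0, 0, 1]]
  ]
}}

```text
time_s: 2.15
eef_pos: [0.44, -0.3508, 0.2314]
eef_rot: [[0.975, 0.222, 0.0], [0.222, -0.975, -0.0], [0.0, 0.0, -1.0]]
ft_force: [0.1, 0.3, 0.0]
grip_width: 0.0856
```

Emit:
{"method": "jog_arm", "body": {
  "targets": [
    [[40, -15, 0, 0, 0, 0, 1], [40, -15, 0, 0, 0, 0, 1], [20, -8, 0, 0, 0, 0, 1], [0, 0, 0, 0, 0, 0, 1], [0, 0, 0, 0, 0, 0, 1]]
  ]
}}

```text
time_s: 2.65
eef_pos: [0.5276, -0.2927, 0.231]
eef_rot: [[0.975, 0.223, -0.001], [0.223, -0.975, 0.0], [-0.0, -0.0, -1.0]]
ft_force: [-0.1, -0.3, 0.2]
grip_width: 0.0854
```

Run:
```python
from h import *
go(.58,-.28,.23,12.8)
im,K,T=cam('wrist');cv2.imwrite('pics/w2.png',im[:,:,::-1])
```

```text
t 2.65 pos [ 0.5276 -0.2927  0.231 ] F [-0.1 -0.3  0.2] w 0.0854 shift(now axes) [53.9 -0.7  1. ] shift(after turn) [53.9 -0.8  1. ] turn [-0.     0.     0.001]
```

View pics/w2.png

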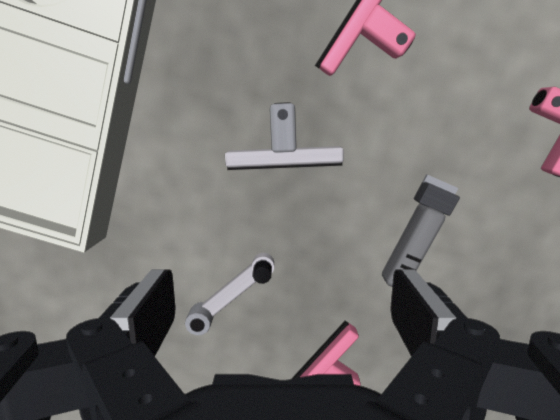

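Run:
```python
from h import *
im,K,T=cam('wrist')
for nm,u,v,z in [('e1',226,160,.018),('e2',343,156,.018),('sockEnd',283.5,103,.02),('sock hole',282,114,.022),('sockbase',284,151,.022),('scr head L',416,203,.02),('scr head R',457,215,.02),('blade mid',440,178,.01),('scr tail',393,283,.03),('handle mid base',431,207,.03)]:
    print(nm,np.round(atz(K,T,u,v,z),4))
```

```text
e1 [ 0.5386 -0.2353  0.018 ]
e2 [ 0.5676 -0.3455  0.018 ]
sockEnd [ 0.6028 -0.2782  0.02  ]
sock hole [ 0.5929 -0.279   0.022 ]
sockbase [ 0.56   -0.2884  0.022 ]
scr head L [ 0.5387 -0.4288  0.02  ]
scr head R [ 0.536  -0.4731  0.02  ]
blade mid [ 0.5673 -0.4484  0.01  ]
scr tail [ 0.4538 -0.4282  0.03  ]
handle mid base [ 0.5396 -0.4401  0.03  ]
```

Run:
```python
from h import *
go(.582,-.282,.12,14.8)
```

```text
t 2.75 pos [ 0.5271 -0.2934  0.2314] F [ 0.3 -0.2  0.1] w 0.0855 shift(now axes) [ 56.1   1.  111.3] shift(after turn) [ 56.    3.  111.4] turn [ 0.     0.    -0.035]
```

Emit:
{"method": "jog_arm", "body": {
  "targets": [
    [[0, 0, 0, 0, 0, -0.035, 1], [19, 1, 37, 0, 0, 0, 1], [19, 1, 37, 0, 0, 0, 1], [18, 1, 37, 0, 0, 0, 1], [0, 0, 0, 0, 0, 0, 1]]
  ]
}}

```text
time_s: 3.25
eef_pos: [0.5812, -0.2805, 0.1146]
eef_rot: [[0.967, 0.256, -0.007], [0.256, -0.967, 0.004], [-0.006, -0.006, -1.0]]
ft_force: [-0.6, 0.7, -0.4]
grip_width: 0.0855
```

Run:
```python
from h import *
go(.582,-.282,.12,14.8)
im,K,T=cam('wrist');cv2.imwrite('pics/w3.png',im[:,:,::-1]);np.savez('w3.npz',K=K,T=T)
```

```text
t 3.25 pos [ 0.5812 -0.2805  0.1146] F [-0.6  0.7 -0.4] w 0.0855 shift(now axes) [ 0.4  1.6 -5.4] shift(after turn) [ 0.4  1.6 -5.4] turn [-0.006  0.006  0.   ]
```

View pics/w3.png

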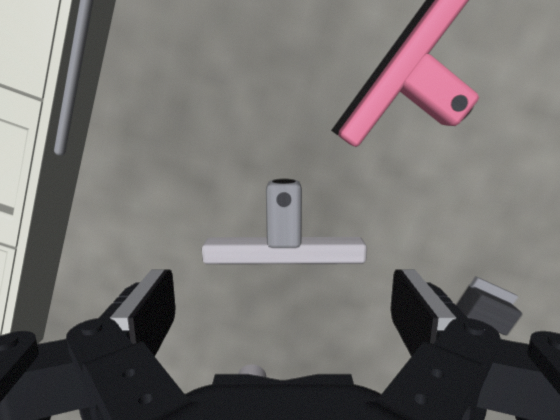

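Run:
```python
from h import *
d=np.load('w3.npz');K,T=d['K'],d['T']
he=get_image('wrist')['hand_eye']
R=np.array([[.975,.223,-.001],[.223,-.975,0],[0,0,-1]]);U,_,V=np.linalg.svd(R);R=U@V
T2=np.eye(4);T2[:3,:3]=R;T2[:3,3]=[.5276,-.2927,.231];T2=T2@he
print('hole',tri([(K,T,284,199),(K,T2,282,114.5)]))
for nm,a,b in [('L',(203,250),(226,159)),('R',(364.5,250),(343,156)),('base',(284,246),(284,151))]: print(nm,tri([(K,T,*a),(K,T2,*b)]), atz(K,T,*a,.02))
print(atz(K,T,284,199,.022))
go(.582,-.282,.03,14.8)
```

```text
hole (array([ 0.5927243 , -0.2788672 ,  0.01925117]), [np.float64(0.00030814148967039896), np.float64(0.0003081414896703712)])
L (array([ 0.53839495, -0.23300424,  0.00889383]), [np.float64(0.0005322121016087319), np.float64(0.0005322121016087332)]) [ 0.54326981 -0.2339364   0.02      ]
R (array([ 0.56690749, -0.34772728,  0.00367821]), [np.float64(8.54854241348426e-05), np.float64(8.548542413462057e-05)]) [ 0.57213795 -0.34246878  0.02      ]
base (array([ 0.55978657, -0.28796742,  0.0176536 ]), [np.float64(6.208331230249491e-05), np.float64(6.208331230249479e-05)]) [ 0.56063182 -0.28768404  0.02      ]
[ 0.59343481 -0.27900326  0.022     ]
t 3.35 pos [ 0.5821 -0.282   0.1205] F [ 0.2 -0.5  0.1] w 0.0853 shift(now axes) [-0.  -0.  90.5] shift(after turn) [-0.1 -0.  90.5] turn [-0.     0.001 -0.   ]
```

Emit:
{"method": "jog_arm", "body": {
  "targets": [
    [[0, 0, 40, 0, 0, 0, 0.7], [0, 0, 40, 0, 0, 0, 0.7], [0, 0, 25, 0, 0, 0, 0.7], [0, 0, 10, 0, 0, 0, 0.7], [0, 0, 0, 0, 0, 0, 0.7], [0, 0, 0, 0, 0, 0, 0], [0, 0, 0, 0, 0, 0, 0], [0, 0, 0, 0, 0, 0, 0]]
  ]
}}

```text
time_s: 4.15
eef_pos: [0.5836, -0.2819, 0.0075]
eef_rot: [[0.967, 0.256, 0.003], [0.256, -0.967, -0.002], [0.002, 0.002, -1.0]]
ft_force: [-0.8, -0.6, 3.4]
grip_width: 0.0225
```

Emit:
{"method": "jog_arm", "body": {
  "targets": [
    [[0, 0, 0, 0, 0, 0, 0], [0, 0, 0, 0, 0, 0, 0], [0, 0, 0, 0, 0, 0, 0]]
  ]
}}

```text
time_s: 4.45
eef_pos: [0.5836, -0.2818, 0.0075]
eef_rot: [[0.967, 0.256, 0.003], [0.256, -0.967, -0.002], [0.002, 0.002, -1.0]]
ft_force: [-0.8, -0.8, 8.8]
grip_width: 0.0225
```

Emit:
{"method": "jog_arm", "body": {
  "targets": [
    [[0, 0, -20, 0, 0, 0, 0], [0, 0, -40, 0, 0, 0, 0], [0, 0, -45, 0, 0, 0, 0], [0, 0, -45, 0, 0, 0, 0], [0, 0, -40, 0, 0, 0, 0], [0, 0, 0, 0, 0, 0, 0]]
  ]
}}

```text
time_s: 5.05
eef_pos: [0.5844, -0.2822, 0.2028]
eef_rot: [[0.967, 0.256, 0.01], [0.256, -0.967, -0.005], [0.008, 0.008, -1.0]]
ft_force: [0.6, -0.6, -0.2]
grip_width: 0.0225
```

Run:
```python
from h import *
im=cv2.imread('pics/scene0.png')[180:310,220:330];cv2.imwrite('pics/sz.png',cv2.resize(im,None,fx=4.5,fy=4.5,interpolation=cv2.INTER_CUBIC))
im=cv2.imread('pics/side0.png')[175:255,195:315];cv2.imwrite('pics/dz.png',cv2.resize(im,None,fx=6,fy=6,interpolation=cv2.INTER_CUBIC))
print(manip.read_state()['ft_force'])
```

```text
[ 0.56943873 -0.5962376  -0.21128629]
```

View pics/sz.png

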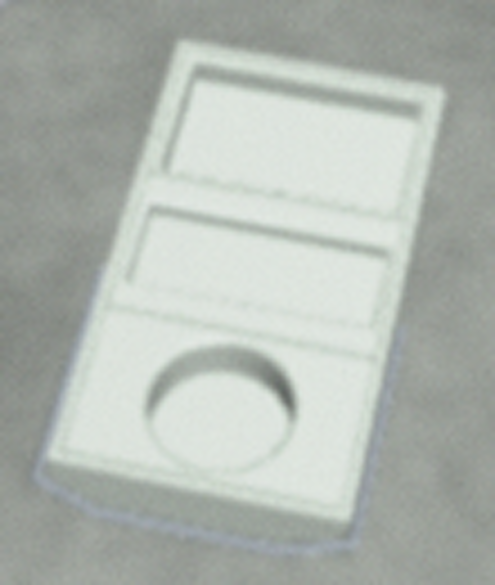

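View pics/dz.png

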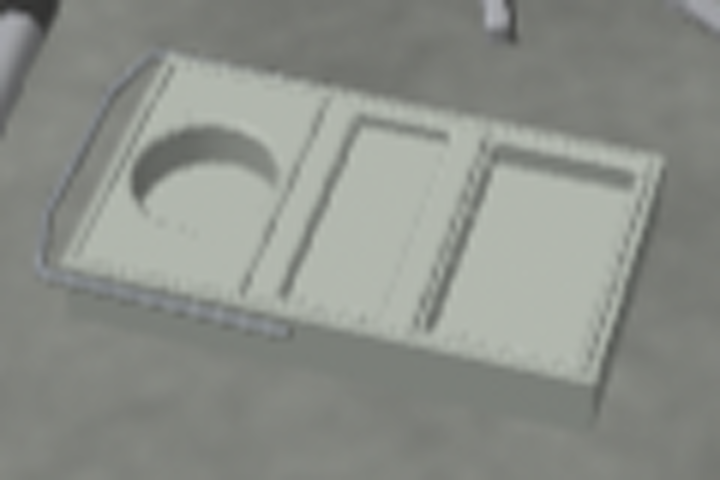

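The caddy rim corners in the zoomed pictures are: scene (180,40), (443,90), (352,523), (48,458); side (168,52), (663,155), (595,383), (60,263).

Run:
```python
from h import *
from scipy.optimize import least_squares
C={n:cam(n) for n in ['scene','side']}
S=lambda x,y:(220+x/4.5,180+y/4.5)
D=lambda x,y:(195+x/6,175+y/6)
A,B=.147,.082
obs=[('scene',S(180,40),(-A,-B)),('scene',S(443,90),(-A,B)),('scene',S(352,523),(A,B)),('scene',S(48,458),(A,-B)),
('side',D(168,52),(A,-B)),('side',D(663,155),(-A,-B)),('side',D(595,383),(-A,B)),('side',D(60,263),(A,B))]
def f(p,res=True):
    o=[]
    for n,uv,(x,y) in obs:
        c,s=np.cos(p[2]),np.sin(p[2])
        o+=list(proj(C[n][1],C[n][2],[p[0]+c*x-s*y,p[1]+s*x+c*y,p[3]])-uv)
    return np.array(o)
for sub in [obs,obs[:4],obs[4:]]:
    o0=obs;obs=sub
    r=least_squares(f,[.577,-.05,-.09,.045]);print(np.round(r.x,4),np.degrees(r.x[2]),np.round(r.fun,1));obs=o0
r=least_squares(f,[.577,-.05,-.09,.045]);p=r.x;c,s=np.cos(p[2]),np.sin(p[2])
for nm,x in [('wide',-.094),('narrow',0),('well',.094)]:print(nm,p[0]+c*x,p[1]+s*x)
# hole check
for n,uv in [('scene',S(221,410)),('side',D(205,182))]:print(n,atz(C[n][1],C[n][2],*uv,.045))
cv2.imwrite('pics/w4.png',cam('wrist')[0][:,:,::-1])
```

```text
[ 0.5777 -0.0507 -0.0907  0.0429] -5.197531233834464 [-0.2  0.1  0.4 -0.3 -0.4 -0.4 -0.1  0.1 -0.3  0.3  0.1  0.2 -0.1 -0.
 -0.2  0.2]
[ 0.5776 -0.0504 -0.0902  0.0424] -5.165744750458289 [-0.2  0.2  0.4 -0.2 -0.3 -0.3  0.   0.3]
[ 0.5776 -0.0523 -0.0923  0.0419] -5.288497715449846 [-0.1  0.2  0.2  0.1 -0.1 -0.2 -0.  -0.1]
wide 0.4840406792945405 -0.04214983282785521
narrow 0.5776541797649785 -0.05066526174666549
well 0.6712676802354164 -0.059180690665475766
scene [ 0.67607985 -0.05819475  0.045     ]
side [ 0.66899912 -0.05179889  0.045     ]
```

View pics/w4.png

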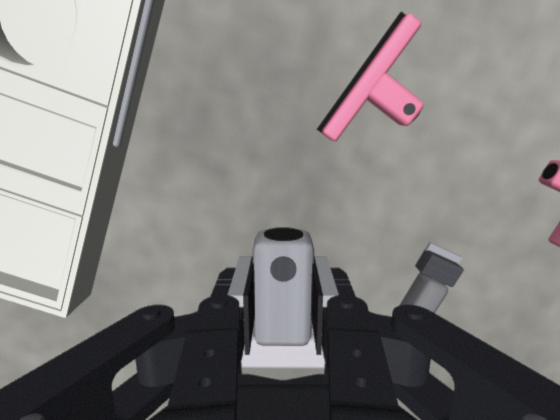

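```bash
python3 -c "
from h import *
go(.493,-.043,.1,-5.2)"
```

```text
t 5.2 pos [ 0.5824 -0.2811  0.1948] F [-0.8 -0.6 -2.7] w 0.0225 shift(now axes) [ -25.4 -253.    95. ] shift(after turn) [-110.6 -229.    94.8] turn [-0.     0.001  0.35 ]
```

Emit:
{"method": "jog_arm", "body": {
  "targets": [
    [[0, 0, 0, 0, 0, 0.12, 0], [0, 0, 0, 0, 0, 0.12, 0], [0, 0, 0, 0, 0, 0.11, 0], [-18, -38, 0, 0, 0, 0, 0], [-18, -38, 0, 0, 0, 0, 0], [-18, -38, 0, 0, 0, 0, 0], [-18, -38, 0, 0, 0, 0, 0], [-18, -38, 20, 0, 0, 0, 0]]
  ]
}}

```text
time_s: 6.0
eef_pos: [0.51, -0.0826, 0.1757]
eef_rot: [[0.996, -0.091, 0.002], [-0.091, -0.996, -0.0], [0.002, 0.0, -1.0]]
ft_force: [0.7, -0.3, -2.9]
grip_width: 0.0223
```

Emit:
{"method": "jog_arm", "body": {
  "targets": [
    [[-20, -39, 35, 0, 0, 0, 0], [0, 0, 40, 0, 0, 0, 0], [0, 0, 0, 0, 0, 0, 0], [0, 0, 0, 0, 0, 0, 0]]
  ]
}}

```text
time_s: 6.4
eef_pos: [0.4957, -0.0479, 0.1041]
eef_rot: [[0.996, -0.091, -0.002], [-0.091, -0.996, 0.0], [-0.002, -0.0, -1.0]]
ft_force: [0.1, -0.4, -1.3]
grip_width: 0.0225
```

```bash
python3 -c "
from h import *
go(.493,-.043,.0325,-5.2)
cv2.imwrite('pics/w5.png',cam('wrist')[0][:,:,::-1])
go(.493,-.043,.0325,-5.2)"
```

```text
t 6.4 pos [ 0.4957 -0.0479  0.1041] F [ 0.1 -0.4 -1.3] w 0.0225 shift(now axes) [-3.  -4.6 71.6] shift(after turn) [-3.2 -4.6 71.6] turn [-0.     0.002 -0.001]
t 6.45 pos [ 0.4964 -0.0482  0.1051] F [ 0.3 -0.8 -1. ] w 0.0222 shift(now axes) [-3.9 -4.9 72.6] shift(after turn) [-3.9 -4.9 72.6] turn [ 0.    -0.001 -0.001]
```

View pics/w5.png

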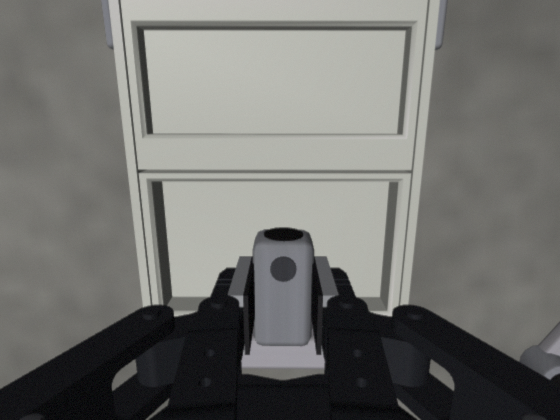

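Run:
```python
from h import *
im,K,T=cam('wrist')
for nm,u,v,z in [('far L',150,180,.045),('far R',400,180,.045),('near L',165,303,.045),('near R',388,303,.045),('near Lfl',170,297,.025),('nar farL',145,28,.045),('nar farR',407,26,.045),('nar nearL',138,135,.045),('nar nearR',411,135,.045)]: print(nm,np.round(atz(K,T,u,v,z),4))
c,s=np.cos(-.0907),np.sin(-.0907)
for x,y in [(-.053,-.07),(-.053,.07),(-.135,-.07),(-.135,.07)]:
  print((x,y),proj(K,T,[.5777+c*x-s*y,-.0507+s*x+c*y,.045]))
go(.493,-.043,.0325,-5.2)
```

```text
far L [0.5348 0.0221 0.045 ]
far R [ 0.5217 -0.1181  0.045 ]
near L [0.4579 0.0274 0.045 ]
near R [ 0.4451 -0.1101  0.045 ]
near Lfl [0.4517 0.0314 0.025 ]
nar farL [0.6118 0.01   0.045 ]
nar farR [ 0.6005 -0.1223  0.045 ]
nar nearL [0.5599 0.0239 0.045 ]
nar nearR [ 0.5461 -0.1243  0.045 ]
(-0.053, -0.07) [395.57945378 185.91285224]
(-0.053, 0.07) [148.19084527 186.38230821]
(-0.135, -0.07) [385.06732147 315.02518798]
(-0.135, 0.07) [161.22621454 315.45024045]
t 6.5 pos [ 0.4967 -0.0484  0.1055] F [-0.2 -0.3 -1.3] w 0.0228 shift(now axes) [-4.3 -5.  73. ] shift(after turn) [-4.1 -5.  73. ] turn [ 0.    -0.002 -0.001]
```

Emit:
{"method": "jog_arm", "body": {
  "targets": [
    [[0, -3, 15, 0, 0, 0, 0], [0, 0, 25, 0, 0, 0, 0], [0, 0, 15, 0, 0, 0, 0], [0, 0, 10, 0, 0, 0, 0], [0, 0, 4, 0, 0, 0, 0], [0, 0, 2, 0, 0, 0, 0], [0, 0, 0, 0, 0, 0, 0]]
  ]
}}

```text
time_s: 7.2
eef_pos: [0.4965, -0.0448, 0.0337]
eef_rot: [[0.996, -0.091, 0.001], [-0.091, -0.996, -0.0], [0.001, 0.0, -1.0]]
ft_force: [-0.6, -0.4, -2.3]
grip_width: 0.0225
```

Emit:
{"method": "jog_arm", "body": {
  "targets": [
    [[0, 0, 1, 0, 0, 0, 0], [0, 0, 1, 0, 0, 0, 0], [0, 0, 0, 0, 0, 0, 0]]
  ]
}}

```text
time_s: 7.5
eef_pos: [0.4965, -0.0447, 0.0324]
eef_rot: [[0.996, -0.091, 0.001], [-0.091, -0.996, -0.0], [0.001, 0.0, -1.0]]
ft_force: [-5.3, 0.4, 13.6]
grip_width: 0.0223
```

Emit:
{"method": "jog_arm", "body": {
  "targets": [
    [[0, 0, 0, 0, 0, 0, 0.5], [0, 0, 0, 0, 0, 0, 0.5], [0, 0, 0, 0, 0, 0, 0.5], [0, 0, -20, 0, 0, 0, 0.5], [0, 0, -40, 0, 0, 0, 0.5], [0, 0, -45, 0, 0, 0, 0.6], [0, 0, -45, 0, 0, 0, 0.7], [0, 0, 0, 0, 0, 0, 0.7]]
  ]
}}

```text
time_s: 8.3
eef_pos: [0.4982, -0.045, 0.1868]
eef_rot: [[0.996, -0.091, 0.009], [-0.091, -0.996, -0.002], [0.01, 0.001, -1.0]]
ft_force: [1.1, 0.5, -1.3]
grip_width: 0.0596
```

```bash
python3 -c "
from h import *
cv2.imwrite('pics/w6.png',cam('wrist')[0][:,:,::-1])
go(.5,-.443,.18,-5.2)"
```

```text
t 8.35 pos [ 0.4971 -0.0448  0.1837] F [-0.4 -0.4 -1.2] w 0.0599 shift(now axes) [ 39.1 396.3   4.1] shift(after turn) [ 38.9 396.3   3.7] turn [ 0.    -0.005 -0.   ]
```

View pics/w6.png

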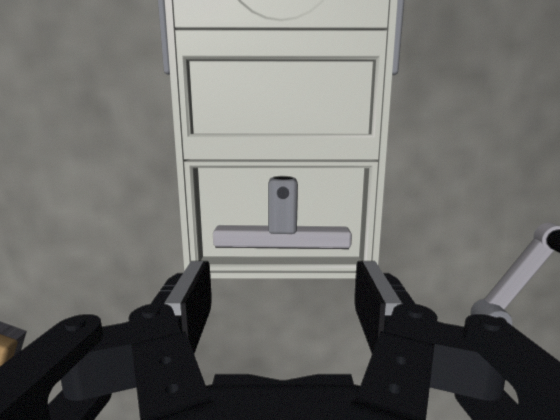

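The squeegee lies flat in the wide recess, with its socket at (283,205), its channel from (214,237) to (351,238), and clearance all round. The next step is the scraper.

```bash
python3 -c "
from h import *
go(.48,-.44,.18,-5.2)"
```

```text
t 8.35 pos [ 0.4971 -0.0448  0.1837] F [-0.4 -0.4 -1.2] w 0.0599 shift(now axes) [ 18.9 395.1   4. ] shift(after turn) [ 18.8 395.1   3.7] turn [ 0.    -0.005 -0.   ]
```

Emit:
{"method": "jog_arm", "body": {
  "targets": [
    [[2, 40, 0, 0, 0, 0, 0.8], [2, 45, 0, 0, 0, 0, 0.8], [2, 45, 0, 0, 0, 0, 0.8], [2, 45, 0, 0, 0, 0, 0.8], [2, 45, 0, 0, 0, 0, 0.8], [2, 45, 0, 0, 0, 0, 0.8], [2, 45, 0, 0, 0, 0, 0.8], [2, 45, 0, 0, 0, 0, 0.8]]
  ]
}}

```text
time_s: 9.15
eef_pos: [0.479, -0.4012, 0.1795]
eef_rot: [[0.996, -0.091, -0.001], [-0.091, -0.996, 0.001], [-0.002, -0.001, -1.0]]
ft_force: [1.1, 0.3, -0.6]
grip_width: 0.0685
```

Emit:
{"method": "jog_arm", "body": {
  "targets": [
    [[2, 40, 0, 0, 0, 0, 0.8], [0, 0, 0, 0, 0, 0, 0.8], [0, 0, 0, 0, 0, 0, 0.8]]
  ]
}}

```text
time_s: 9.45
eef_pos: [0.4774, -0.4398, 0.1791]
eef_rot: [[0.996, -0.092, -0.002], [-0.092, -0.996, 0.002], [-0.002, -0.002, -1.0]]
ft_force: [0.2, -0.2, -0.0]
grip_width: 0.0682
```

```bash
python3 -c "
from h import *
go(.5,-.443,.18,-5.2)
im,K,T=cam('wrist');cv2.imwrite('pics/w7.png',im[:,:,::-1]);np.savez('w7.npz',K=K,T=T)"
```

```text
t 9.45 pos [ 0.4774 -0.4398  0.1791] F [ 0.2 -0.2 -0. ] w 0.0682 shift(now axes) [22.8  1.1 -1. ] shift(after turn) [22.8  1.2 -0.9] turn [-0.002  0.002 -0.002]
```

View pics/w7.png

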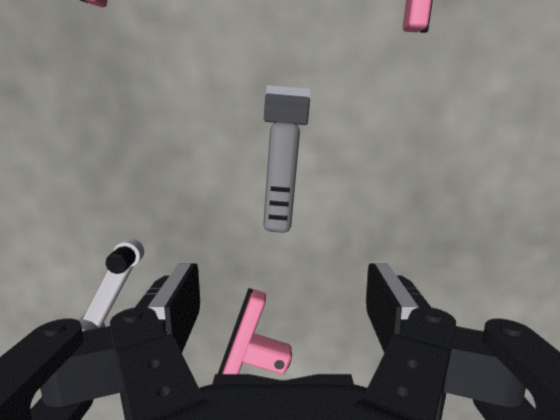

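Run:
```python
from h import *
d=np.load('w7.npz');K,T=d['K'],d['T']
a=atz(K,T,278,231,.025);b=atz(K,T,285,126,.028);bl=atz(K,T,287.5,86,.008);h=atz(K,T,287.5,123,.02);g=atz(K,T,280,189,.03)
for n,p in zip('tail hfront blade headback g1'.split(),(a,b,bl,h,g)):print(n,np.round(p,4))
for p,q in((a,b),(a,bl)):
    v=q-p;print(np.degrees(np.arctan2(v[1],v[0])),np.linalg.norm(v[:2]))
m=(a+bl)/2;print('mid',m)
go(m[0],m[1],.1,-9)
```

```text
tail [ 0.4484 -0.434   0.025 ]
hfront [ 0.5351 -0.4479  0.028 ]
blade [ 0.5658 -0.4529  0.008 ]
headback [ 0.537  -0.4501  0.02  ]
g1 [ 0.4857 -0.4393  0.03  ]
-9.142301494484931 0.0878244424275876
-9.148591522741226 0.11895924425654475
mid [ 0.50708044 -0.44340745  0.0165    ]
t 9.5 pos [ 0.4778 -0.439   0.1797] F [-0.1  0.   0.7] w 0.0682 shift(now axes) [29.7  1.9 79.6] shift(after turn) [29.6 -0.2 79.7] turn [-0.002  0.002  0.066]
```

Emit:
{"method": "jog_arm", "body": {
  "targets": [
    [[0, 0, 0, 0, 0, 0.067, 0.7], [15, 0, 40, 0, 0, 0, 0.7], [15, 0, 40, 0, 0, 0, 0.7], [0, 0, 0, 0, 0, 0, 0.7], [0, 0, 0, 0, 0, 0, 0.7]]
  ]
}}

```text
time_s: 10.0
eef_pos: [0.5078, -0.4434, 0.1014]
eef_rot: [[0.988, -0.156, -0.001], [-0.156, -0.988, 0.001], [-0.001, -0.001, -1.0]]
ft_force: [0.5, 0.7, 0.7]
grip_width: 0.0597
```

```bash
python3 -c "
from h import *
go(.507,-.4434,.019,-9.1)
im,K,T=cam('wrist');cv2.imwrite('pics/w8.png',im[:,:,::-1]);np.savez('w8.npz',K=K,T=T)"
```

```text
t 10.0 pos [ 0.5078 -0.4434  0.1014] F [0.5 0.7 0.7] w 0.0597 shift(now axes) [-0.7  0.2 82.4] shift(after turn) [-0.8  0.2 82.4] turn [-0.001  0.001  0.002]
```

View pics/w8.png

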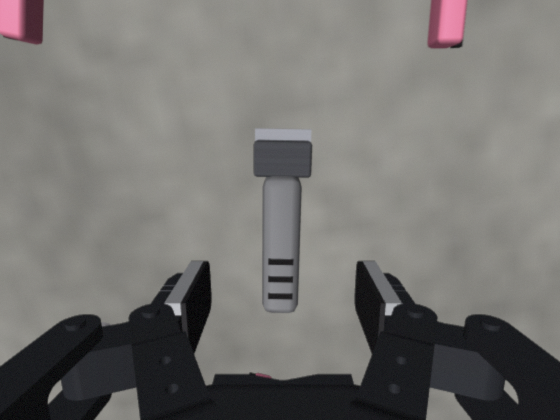

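Run:
```python
from h import *
d=np.load('w7.npz');e=np.load('w8.npz')
for a,b in [((280,189),(281,262)),((278.5,217),(280.5,296)),((287,86),(283,129))]:print(tri([(d['K'],d['T'],*a),(e['K'],e['T'],*b)]))
a=atz(e['K'],e['T'],281,220,.03);print(a)
```

```text
(array([ 0.48590526, -0.43960426,  0.03128334]), [np.float64(0.0003002186198855451), np.float64(0.0003002186198856036)])
(array([ 0.46249864, -0.43582889,  0.03120631]), [np.float64(7.040108174121051e-06), np.float64(7.040108174262216e-06)])
(array([ 0.56552104, -0.45310516,  0.01067844]), [np.float64(0.0007041167275393035), np.float64(0.0007041167275393091)])
[ 0.51265831 -0.44418186  0.03      ]
```

Emit:
{"method": "jog_arm", "body": {
  "targets": [
    [[0, 0, 30, 0, 0, 0, 0.6], [0, 0, 30, 0, 0, 0, 0.6], [0, 0, 21, 0, 0, 0, 0.6], [0, 0, 0, 0, 0, 0, 0.6], [0, 0, 0, 0, 0, 0, 0], [0, 0, 0, 0, 0, 0, 0], [0, 0, 0, 0, 0, 0, 0], [0, 0, 0, 0, 0, 0, 0]]
  ]
}}

```text
time_s: 10.85
eef_pos: [0.5086, -0.4454, 0.0233]
eef_rot: [[0.988, -0.158, 0.003], [-0.158, -0.988, -0.003], [0.004, 0.003, -1.0]]
ft_force: [-2.1, 0.5, 7.1]
grip_width: 0.0217
```

Emit:
{"method": "jog_arm", "body": {
  "targets": [
    [[0, 0, 0, 0, 0, 0, 0], [0, 0, 0, 0, 0, 0, 0], [0, 0, -20, 0, 0, 0, 0], [0, 0, -40, 0, 0, 0, 0], [0, 0, -45, 0, 0, 0, 0], [0, 0, -45, 0, 0, 0, 0], [0, 0, 0, 0, 0, 0, 0], [0, 0, 0, 0, 0, 0, 0]]
  ]
}}

```text
time_s: 11.65
eef_pos: [0.5079, -0.4447, 0.1725]
eef_rot: [[0.988, -0.158, 0.003], [-0.158, -0.988, -0.003], [0.003, 0.002, -1.0]]
ft_force: [-0.1, -0.0, -2.2]
grip_width: 0.0218
```

```bash
python3 -c "
from h import *
go(.579,-.05,.18,-95.2)
im,K,T=cam('wrist');cv2.imwrite('pics/w9.png',im[:,:,::-1])
print(manip.read_state()['joints'])"
```

```text
t 11.65 pos [ 0.5079 -0.4447  0.1725] F [-0.1 -0.  -2.2] w 0.0218 shift(now axes) [   8.  -400.9   -8.3] shift(after turn) [-399.5  -35.    -7.5] turn [-1.000e-03 -4.000e-03  1.503e+00]
[-4.43103853e+01  3.60058417e+01  6.81334748e+01 -6.38142529e-04
  7.58231848e+01  5.47538356e+01]
```

View pics/w9.png

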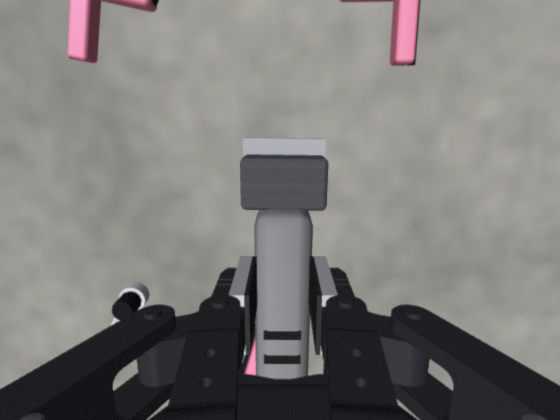

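Emit:
{"method": "jog_arm", "body": {
  "targets": [
    [[0, 0, 0, 0, 0, -0.149, 0], [0, 0, 0, 0, 0, -0.149, 0], [0, 0, 0, 0, 0, -0.149, 0], [0, 0, 0, 0, 0, -0.149, 0], [0, 0, 0, 0, 0, -0.149, 0], [0, 0, 0, 0, 0, -0.149, 0], [0, 0, 0, 0, 0, -0.149, 0], [0, 0, 0, 0, 0, -0.149, 0]]
  ]
}}

```text
time_s: 12.5
eef_pos: [0.5072, -0.444, 0.1686]
eef_rot: [[0.506, 0.862, -0.002], [0.862, -0.506, 0.002], [0.001, -0.002, -1.0]]
ft_force: [-0.2, -0.4, -1.6]
grip_width: 0.0218
```

Emit:
{"method": "jog_arm", "body": {
  "targets": [
    [[0, 0, 0, 0, 0, -0.149, 0], [0, 0, 0, 0, 0, -0.149, 0], [0, 0, 0, 0, 0, -0.149, 0], [0, 0, 0, 0, 0, 0, 0]]
  ]
}}

```text
time_s: 12.9
eef_pos: [0.5073, -0.4441, 0.1688]
eef_rot: [[0.087, 0.996, -0.002], [0.996, -0.087, 0.002], [0.001, -0.002, -1.0]]
ft_force: [-0.1, -0.1, -1.5]
grip_width: 0.0217
```

```bash
python3 -c "
from h import *
go(.5785,-.052,.12,84.8)"
```

```text
t 12.9 pos [ 0.5073 -0.4441  0.1688] F [-0.1 -0.1 -1.5] w 0.0217 shift(now axes) [396.7  36.8  49.2] shift(after turn) [396.9  35.4  48.8] turn [-0.002 -0.001  0.003]
```

Emit:
{"method": "jog_arm", "body": {
  "targets": [
    [[40, 4, 0, 0, 0, 0.003, 0], [45, 4, 0, 0, 0, 0, 0], [45, 4, 0, 0, 0, 0, 0], [45, 4, 0, 0, 0, 0, 0], [45, 4, 0, 0, 0, 0, 0], [45, 4, 0, 0, 0, 0, 0], [45, 4, 0, 0, 0, 0, 0], [45, 4, 10, 0, 0, 0, 0]]
  ]
}}

```text
time_s: 13.7
eef_pos: [0.5726, -0.0921, 0.1606]
eef_rot: [[0.098, 0.995, 0.001], [0.995, -0.098, -0.0], [-0.0, 0.001, -1.0]]
ft_force: [0.7, 0.4, -1.1]
grip_width: 0.0217
```

Emit:
{"method": "jog_arm", "body": {
  "targets": [
    [[41, 3, 20, 0, 0, 0, 0], [0, 0, 18, 0, 0, 0, 0], [0, 0, 0, 0, 0, 0, 0], [0, 0, 0, 0, 0, 0, 0]]
  ]
}}

```text
time_s: 14.1
eef_pos: [0.579, -0.0538, 0.1221]
eef_rot: [[0.096, 0.995, -0.001], [0.995, -0.096, 0.0], [-0.0, -0.001, -1.0]]
ft_force: [0.2, 0.2, -0.6]
grip_width: 0.022
```

```bash
python3 -c "
from h import *
im,K,T=cam('wrist');cv2.imwrite('pics/w10.png',im[:,:,::-1]);np.savez('w10.npz',K=K,T=T)
go(.5785,-.052,.0563,84.8)"
```

```text
t 14.15 pos [ 0.5793 -0.0541  0.1228] F [ 0.3  0.4 -0.9] w 0.0219 shift(now axes) [ 2.  -1.1 66.5] shift(after turn) [ 2.  -1.  66.5] turn [ 0.001  0.    -0.005]
```

View pics/w10.png

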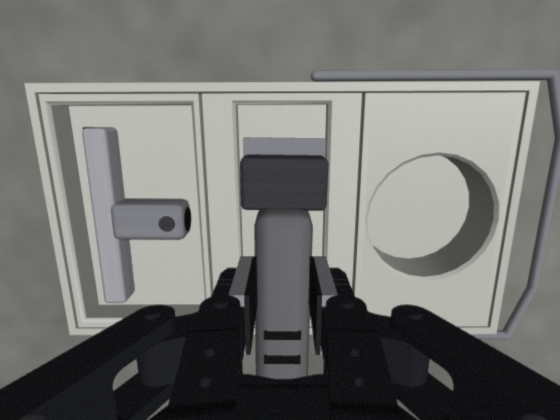

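Run:
```python
from h import *
d=np.load('w10.npz');K,T=d['K'],d['T']
for n,u,v in [('TL',234,101),('TR',331,101),('Lmid',236,230),('well c',431.5,215),('wellL',366,215),('wellR',498,215),('wellT',440,153),('wellB',420,277),('rim TL',27,84),('rim TR',536,81),('rim BL',69,335),('rim BR',499,335),('div',203,94),('div2',362,94)]:
    print(n,np.round(atz(K,T,u,v,.045),4))
```

```text
TL [0.5586 0.0216 0.045 ]
TR [0.6143 0.0162 0.045 ]
Lmid [ 0.5496 -0.0561  0.045 ]
well c [ 0.6728 -0.0581  0.045 ]
wellL [ 0.6319 -0.0541  0.045 ]
wellR [ 0.7142 -0.0621  0.045 ]
wellT [ 0.6774 -0.0198  0.045 ]
wellB [ 0.6657 -0.0999  0.045 ]
rim TL [0.4422 0.0422 0.045 ]
rim TR [0.731  0.0158 0.045 ]
rim BL [ 0.425  -0.1204  0.045 ]
rim BR [ 0.72   -0.1488  0.045 ]
div [0.5414 0.0271 0.045 ]
div2 [0.6323 0.0183 0.045 ]
```

Emit:
{"method": "jog_arm", "body": {
  "targets": [
    [[4, 0, 15, 0, 0, -0.004, 0], [0, 0, 20, 0, 0, 0, 0], [0, 0, 15, 0, 0, 0, 0], [0, 0, 8, 0, 0, 0, 0], [0, 0, 4, 0, 0, 0, 0], [0, 0, 2, 0, 0, 0, 0], [0, 0, 0, 0, 0, 0, 0]]
  ]
}}

```text
time_s: 14.85
eef_pos: [0.5797, -0.0494, 0.0584]
eef_rot: [[0.089, 0.996, 0.001], [0.996, -0.089, -0.0], [-0.0, 0.001, -1.0]]
ft_force: [-0.6, 0.3, -0.5]
grip_width: 0.0217
```

Emit:
{"method": "jog_arm", "body": {
  "targets": [
    [[0, 0, 1, 0, 0, 0, 0], [0, 0, 1, 0, 0, 0, 0], [0, 0, 0, 0, 0, 0, 0]]
  ]
}}

```text
time_s: 15.15
eef_pos: [0.5797, -0.0494, 0.0564]
eef_rot: [[0.089, 0.996, 0.001], [0.996, -0.089, -0.0], [-0.0, 0.001, -1.0]]
ft_force: [0.6, -0.3, -1.2]
grip_width: 0.022
```

Emit:
{"method": "jog_arm", "body": {
  "targets": [
    [[0, 0, 1, 0, 0, 0, 0], [0, 0, 0, 0, 0, 0, 0]]
  ]
}}

```text
time_s: 15.35
eef_pos: [0.5798, -0.0494, 0.0563]
eef_rot: [[0.089, 0.996, 0.001], [0.996, -0.089, -0.0], [-0.0, 0.001, -1.0]]
ft_force: [-5.6, 1.0, 11.5]
grip_width: 0.0219
```

Contact with the floor is made, so I release and lift.

Emit:
{"method": "jog_arm", "body": {
  "targets": [
    [[0, 0, -1, 0, 0, 0, 0], [0, 0, 0, 0, 0, 0, 0.5], [0, 0, 0, 0, 0, 0, 0.5], [0, 0, 0, 0, 0, 0, 0.5], [0, 0, -20, 0, 0, 0, 0.5], [0, 0, -40, 0, 0, 0, 0.5], [0, 0, -45, 0, 0, 0, 0.6], [0, 0, -45, 0, 0, 0, 0.7]]
  ]
}}

```text
time_s: 16.15
eef_pos: [0.5792, -0.0493, 0.2076]
eef_rot: [[0.089, 0.996, -0.0], [0.996, -0.089, 0.0], [0.0, -0.0, -1.0]]
ft_force: [0.2, 0.5, 0.5]
grip_width: 0.0597
```

Emit:
{"method": "jog_arm", "body": {
  "targets": [
    [[0, 0, -40, 0, 0, 0, 1], [0, 0, -45, 0, 0, 0, 1], [0, 0, 0, 0, 0, 0, 1], [0, 0, 0, 0, 0, 0, 1]]
  ]
}}

```text
time_s: 16.55
eef_pos: [0.5796, -0.0494, 0.2916]
eef_rot: [[0.089, 0.996, 0.001], [0.996, -0.089, -0.0], [-0.0, 0.001, -1.0]]
ft_force: [0.1, -0.0, -1.3]
grip_width: 0.0852
```

```bash
python3 -c "
from h import *
im,K,T=cam('wrist');cv2.imwrite('pics/w11.png',im[:,:,::-1]);np.savez('w11.npz',K=K,T=T)
go(.5785,.25,.32,84.8)
im=cv2.imread('pics/side0.png')[230:330,190:290];cv2.imwrite('pics/bz.png',cv2.resize(im,None,fx=6,fy=6,interpolation=cv2.INTER_CUBIC))
im=cv2.imread('pics/scene0.png')[190:280,370:460];cv2.imwrite('pics/bz2.png',cv2.resize(im,None,fx=6,fy=6,interpolation=cv2.INTER_CUBIC))"
```

```text
t 16.6 pos [ 0.5793 -0.0493  0.2902] F [ 0.4 -0.1 -0.7] w 0.0854 shift(now axes) [298.1 -27.4 -29.7] shift(after turn) [298.  -27.9 -29.8] turn [-0.001 -0.     0.002]
```

View pics/w11.png

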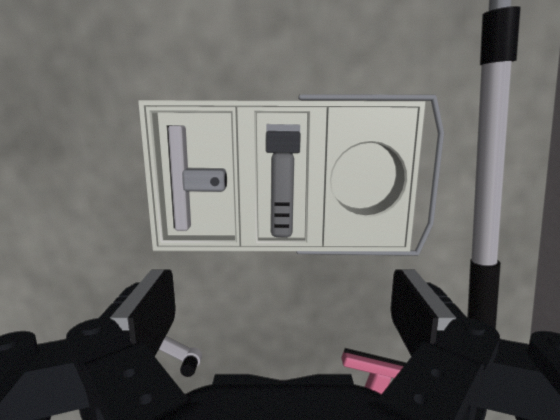

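View pics/bz.png

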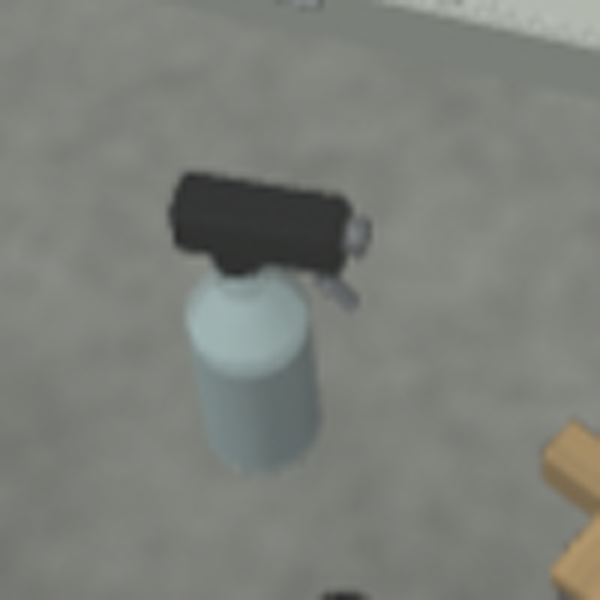

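View pics/bz2.png

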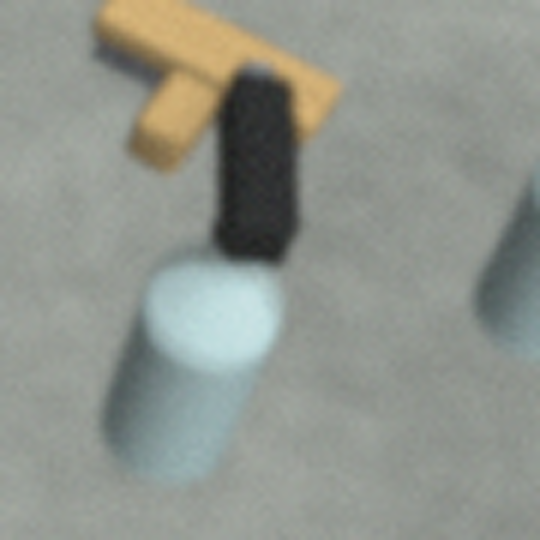

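Run:
```python
from h import *
C={n:cam(n) for n in ['scene','side']}
S=lambda x,y:(370+x/6,190+y/6)
D=lambda x,y:(190+x/6,230+y/6)
for n,a,b in [('nozzle',(258,68),(362,236)),('tail',(257,240),(178,212))]:
    print(n,tri([(*C['scene'][1:],*S(*a)),(*C['side'][1:],*D(*b))]))
print('base',atz(*C['scene'][1:],*S(167,430),.0),atz(*C['side'][1:],*D(262,445),.0))
```

```text
nozzle (array([0.52175007, 0.26181087, 0.18038271]), [np.float64(0.000632147564154871), np.float64(0.0006321475641549388)])
tail (array([0.60117358, 0.26030898, 0.17514253]), [np.float64(0.0012711274502779752), np.float64(0.0012711274502779878)])
base [0.57833321 0.26254189 0.        ] [0.57578961 0.27216744 0.        ]
```

Both items are flat in their recesses: the squeegee at (195,180) and the scraper at (283,180), each with margins visible. The bottle comes next. Its axis is near (0.577, 0.261) and the nozzle points toward -x.

Emit:
{"method": "jog_arm", "body": {
  "targets": [
    [[0, 0, 0, 0, 0, 0.149, 1], [0, 0, 0, 0, 0, 0.149, 1], [0, 0, 0, 0, 0, 0.149, 1], [0, 0, 0, 0, 0, 0.149, 1], [0, 0, 0, 0, 0, 0.149, 1], [0, 0, 0, 0, 0, 0.149, 1], [0, 0, 0, 0, 0, 0.149, 1], [0, 0, 0, 0, 0, 0.149, 1]]
  ]
}}

```text
time_s: 17.5
eef_pos: [0.5793, -0.0493, 0.2897]
eef_rot: [[0.96, 0.28, -0.002], [0.28, -0.96, 0.0], [-0.002, -0.001, -1.0]]
ft_force: [-0.8, -0.8, -0.6]
grip_width: 0.0856
```

Emit:
{"method": "jog_arm", "body": {
  "targets": [
    [[0, 0, 0, 0, 0, 0.149, 1], [0, 0, 0, 0, 0, 0.149, 1], [0, 0, 0, 0, 0, 0.01, 1], [0, 0, 0, 0, 0, 0, 1]]
  ]
}}

```text
time_s: 17.9
eef_pos: [0.5794, -0.0493, 0.2903]
eef_rot: [[1.0, -0.014, -0.001], [-0.014, -1.0, 0.0], [-0.001, -0.0, -1.0]]
ft_force: [-0.5, 0.8, -0.9]
grip_width: 0.0853
```

```bash
python3 -c "
from h import *
go(.53,.261,.31,-1)"
```

```text
t 17.9 pos [ 0.5794 -0.0493  0.2903] F [-0.5  0.8 -0.9] w 0.0853 shift(now axes) [ -53.9 -309.6  -19.6] shift(after turn) [ -54.8 -309.4  -19.7] turn [-0.     0.001  0.003]
```

Emit:
{"method": "jog_arm", "body": {
  "targets": [
    [[-7, -40, -2, 0, 0, 0, 1], [-7, -40, -3, 0, 0, 0, 1], [-7, -40, -3, 0, 0, 0, 1], [-7, -40, -3, 0, 0, 0, 1], [-7, -40, -3, 0, 0, 0, 1], [-7, -40, -3, 0, 0, 0, 1], [-7, -40, -3, 0, 0, 0, 1], [-5, -29, 0, 0, 0, 0, 1]]
  ]
}}

```text
time_s: 18.7
eef_pos: [0.5304, 0.2629, 0.3111]
eef_rot: [[1.0, -0.013, 0.0], [-0.013, -1.0, 0.0], [0.0, -0.0, -1.0]]
ft_force: [1.1, -0.9, -0.6]
grip_width: 0.0854
```

Emit:
{"method": "jog_arm", "body": {
  "targets": [
    [[0, 0, 0, 0, 0, 0, 1], [0, 0, 0, 0, 0, 0, 1]]
  ]
}}

```text
time_s: 18.9
eef_pos: [0.531, 0.2609, 0.3106]
eef_rot: [[1.0, -0.014, -0.001], [-0.014, -1.0, -0.0], [-0.001, 0.0, -1.0]]
ft_force: [0.5, -0.5, 0.3]
grip_width: 0.0854
```

```bash
python3 -c "
from h import *
im,K,T=cam('wrist');cv2.imwrite('pics/w12.png',im[:,:,::-1]);np.savez('w12.npz',K=K,T=T)
go(.577,.261,.25,-1)"
```

```text
t 18.95 pos [0.5312 0.2602 0.3107] F [-1.1 -1.   0.1] w 0.0853 shift(now axes) [45.8 -1.6 60.7] shift(after turn) [45.8 -1.6 60.7] turn [0.    0.001 0.001]
```

View pics/w12.png

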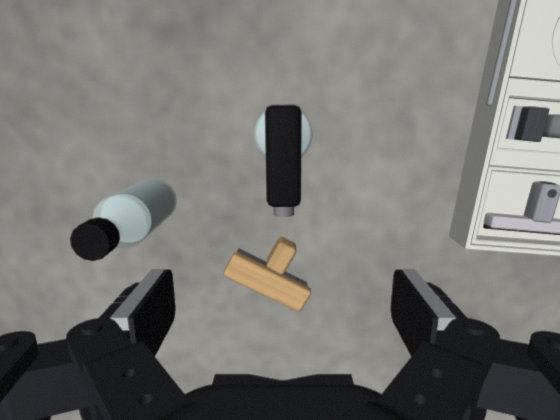

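Run:
```python
from h import *
d=np.load('w12.npz');K,T=d['K'],d['T']
t=atz(K,T,283,106,.192);f=atz(K,T,283.5,205,.192);b=atz(K,T,283,133,.1)
print(t,f,b,'axis by head',t[:2]+(f-t)[:2]*25/74, np.linalg.norm(t-f),np.degrees(np.arctan2(*(t-f)[[1,0]])), 'width',atz(K,T,267,150,.192)-atz(K,T,301,150,.192))
```

```text
[0.60360719 0.25831515 0.192     ] [0.53339759 0.25897154 0.192     ] [0.58088403 0.25847908 0.1       ] axis by head [0.57988773 0.25853691] 0.0702126679704105 -0.5356437564525267 width [0.0003615  0.02414516 0.        ]
```

Emit:
{"method": "jog_arm", "body": {
  "targets": [
    [[16, 0, 20, 0, 0, 0, 1], [16, 1, 30, 0, 0, 0, 1], [16, 1, 30, 0, 0, 0, 1], [0, 0, 0, 0, 0, 0, 1], [0, 0, 0, 0, 0, 0, 1]]
  ]
}}

```text
time_s: 19.45
eef_pos: [0.5792, 0.2568, 0.2314]
eef_rot: [[1.0, -0.019, -0.001], [-0.019, -1.0, -0.0], [-0.001, 0.0, -1.0]]
ft_force: [0.6, 0.2, 0.2]
grip_width: 0.0854
```

```bash
python3 -c "
from h import *
im,K,T=cam('wrist');cv2.imwrite('pics/w13.png',im[:,:,::-1]);np.savez('w13.npz',K=K,T=T)
go(.5797,.2588,.165,-1)"
```

```text
t 19.5 pos [0.5793 0.2573 0.2326] F [-0.4 -0.   0.3] w 0.0852 shift(now axes) [ 0.3 -1.5 67.6] shift(after turn) [ 0.4 -1.5 67.6] turn [-0.001 -0.001 -0.001]
```

View pics/w13.png

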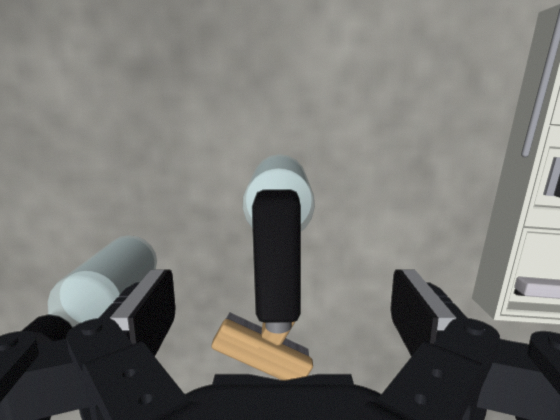

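Run:
```python
from h import *
d=np.load('w12.npz');e=np.load('w13.npz')
for a,b in [((283,106),(277,191)),((283.5,205.5),(278,320)),((283,105.5),(277,191))]:print(tri([(d['K'],d['T'],*a),(e['K'],e['T'],*b)]))
K,T=e['K'],e['T']
t=atz(K,T,276.5,192,.19);f=atz(K,T,277.5,320,.19);print(t,f,t[:2]+(f-t)[:2]*25/74,atz(K,T,253,250,.19)-atz(K,T,300,250,.19))
```

```text
(array([0.60406939, 0.25833267, 0.16931356]), [np.float64(6.594892229105496e-05), np.float64(6.594892229098111e-05)])
(array([0.53191568, 0.25911728, 0.18756723]), [np.float64(0.0001388108611245271), np.float64(0.00013881086112457617)])
(array([0.60439353, 0.2583168 , 0.17086418]), [np.float64(5.194159492304574e-05), np.float64(5.1941594923043835e-05)])
[0.60786148 0.25827081 0.19      ] [0.53343198 0.25947805 0.19      ] [0.58271638 0.25867866] [0.00049754 0.02532676 0.        ]
```

Emit:
{"method": "jog_arm", "body": {
  "targets": [
    [[0, -1.5, 5, 0, 0, 0, 0.8], [0, 0, 20, 0, 0, 0, 0.7], [0, 0, 20, 0, 0, 0, 0.7], [0, 0, 15, 0, 0, 0, 0.7], [0, 0, 12, 0, 0, 0, 0.7], [0, 0, 0, 0, 0, 0, 0.7], [0, 0, 0, 0, 0, 0, 0.7]]
  ]
}}

```text
time_s: 20.2
eef_pos: [0.5794, 0.2594, 0.1598]
eef_rot: [[1.0, -0.018, 0.001], [-0.018, -1.0, 0.0], [0.001, -0.0, -1.0]]
ft_force: [0.7, 0.8, 0.3]
grip_width: 0.0598
```

```bash
python3 -c "
from h import *
im,K,T=cam('wrist');cv2.imwrite('pics/w14.png',im[:,:,::-1])
go(.5797,.2588,.160,-1)"
```

```text
t 20.25 pos [0.5795 0.2594 0.1601] F [ 0.2 -0.   0.2] w 0.0596 shift(now axes) [0.2 0.6 0.1] shift(after turn) [0.2 0.6 0.1] turn [-0.001 -0.001 -0.001]
```

View pics/w14.png

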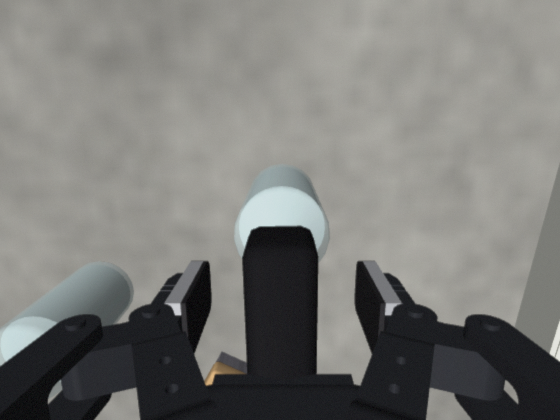

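Both fingers straddle the spray head (columns 245–317), which sits centred between the pads, so I close the gripper.

Emit:
{"method": "jog_arm", "body": {
  "targets": [
    [[0, 0.6, 0, 0, 0, 0, 0.45], [0, 0, 0, 0, 0, 0, 0.35], [0, 0, 0, 0, 0, 0, 0.3], [0, 0, 0, 0, 0, 0, 0], [0, 0, 0, 0, 0, 0, 0], [0, 0, 0, 0, 0, 0, 0], [0, 0, 0, 0, 0, 0, 0], [0, 0, 0, 0, 0, 0, 0]]
  ]
}}

```text
time_s: 21.05
eef_pos: [0.5794, 0.2589, 0.1598]
eef_rot: [[1.0, -0.018, 0.001], [-0.018, -1.0, 0.001], [0.001, -0.001, -1.0]]
ft_force: [1.3, 2.0, 5.6]
grip_width: 0.0256
```

Emit:
{"method": "jog_arm", "body": {
  "targets": [
    [[0, 0, -5, 0, 0, 0, 0], [0, 0, -10, 0, 0, 0, 0], [0, 0, -20, 0, 0, 0, 0], [0, 0, -25, 0, 0, 0, 0], [0, 0, -25, 0, 0, 0, 0], [0, 0, -10, 0, 0, 0, 0], [0, 0, 0, 0, 0, 0, 0], [0, 0, 0, 0, 0, 0, 0]]
  ]
}}

```text
time_s: 21.85
eef_pos: [0.5788, 0.2585, 0.2527]
eef_rot: [[1.0, -0.018, -0.002], [-0.018, -1.0, -0.001], [-0.002, 0.001, -1.0]]
ft_force: [-0.1, 0.3, -5.8]
grip_width: 0.0253
```

```bash
python3 -c "
from h import *
for n in ['wrist','side']:
  im,K,T=cam(n);cv2.imwrite(f'pics/{n}15.png',im[:,:,::-1])
go(.673,-.0595,.255,-1)
print(manip.read_state()['joints'])"
```

```text
t 21.95 pos [0.5787 0.2584 0.2524] F [-0.7 -0.1 -4.2] w 0.0252 shift(now axes) [100.  316.2  -2.5] shift(after turn) [ 99.8 316.2  -2.6] turn [ 0.001  0.002 -0.001]
[ 2.07535161e+01  2.74283734e+01  7.02722371e+01 -1.25401885e-03
  8.24464279e+01  1.11798929e+02]
```

View pics/wrist15.png

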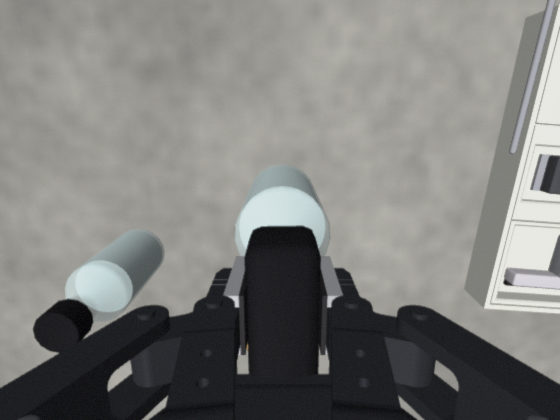

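View pics/side15.png

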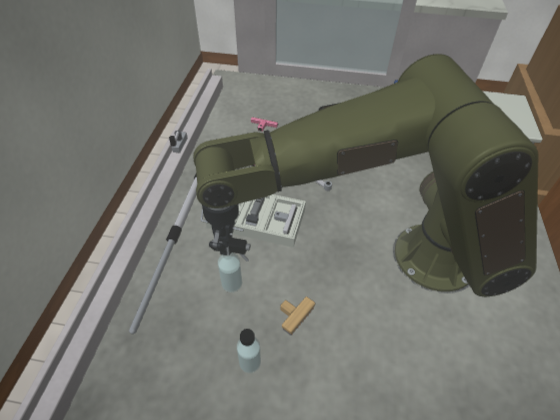

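The bottle hangs upright in the grip and its base clears the rim. I carry it to the well smoothly.

Emit:
{"method": "jog_arm", "body": {
  "targets": [
    [[3, 10, 0, 0, 0, 0, 0], [6, 20, 0, 0, 0, 0, 0], [9, 28, 0, 0, 0, 0, 0], [9.5, 30, 0, 0, 0, 0, 0], [9.5, 30, 0, 0, 0, 0, 0], [9.5, 30, 0, 0, 0, 0, 0], [9.5, 30, 0, 0, 0, 0, 0], [9.5, 30, 0, 0, 0, 0, 0]]
  ]
}}

```text
time_s: 22.75
eef_pos: [0.6409, 0.0474, 0.2535]
eef_rot: [[1.0, -0.019, -0.001], [-0.019, -1.0, -0.0], [-0.001, 0.0, -1.0]]
ft_force: [1.1, 0.5, -4.3]
grip_width: 0.0252
```

Emit:
{"method": "jog_arm", "body": {
  "targets": [
    [[9.5, 30, 0, 0, 0, 0, 0], [9.5, 30, 0, 0, 0, 0, 0], [9, 26, 0, 0, 0, 0, 0], [4, 15, 0, 0, 0, 0, 0], [2, 7, 0, 0, 0, 0, 0], [0, 0, 0, 0, 0, 0, 0], [0, 0, 0, 0, 0, 0, 0], [0, 0, 0, 0, 0, 0, 0]]
  ]
}}

```text
time_s: 23.55
eef_pos: [0.6727, -0.058, 0.2542]
eef_rot: [[1.0, -0.017, 0.0], [-0.017, -1.0, 0.0], [0.0, -0.0, -1.0]]
ft_force: [0.2, 0.2, -4.4]
grip_width: 0.0255
```

```bash
python3 -c "
from h import *
for n in ['wrist','scene']:
  im,K,T=cam(n);cv2.imwrite(f'pics/{n}16.png',im[:,:,::-1]);np.savez(f'{n}16.npz',K=K,T=T)
go(.673,-.0595,.171,-1)"
```

```text
t 23.65 pos [ 0.6728 -0.0582  0.2543] F [-0.3  0.1 -3.6] w 0.0253 shift(now axes) [ 0.2  1.3 83.3] shift(after turn) [ 0.2  1.3 83.3] turn [-0. -0.  0.]
```

View pics/wrist16.png

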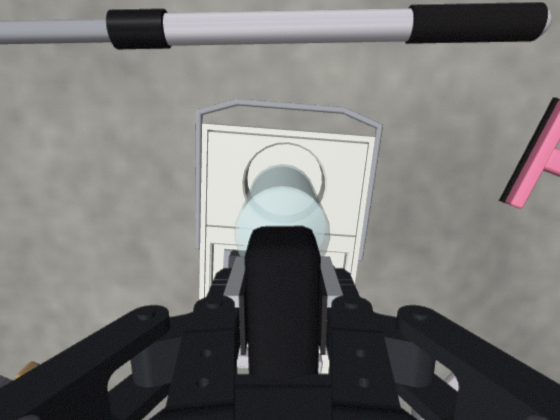

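View pics/scene16.png

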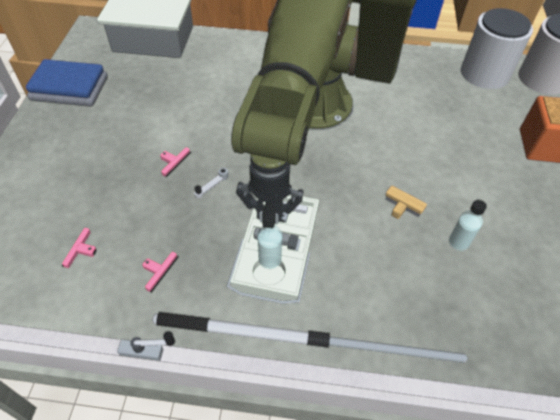

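Run:
```python
from h import *
d=np.load('wrist16.npz');K,T=d['K'],d['T']
print('wellTop',atz(K,T,285,142,.045),'L',atz(K,T,244,181,.045),'R',atz(K,T,326,181,.045),'corners',atz(K,T,204,125,.045),atz(K,T,376,138,.045))
c,s=np.cos(-.0907),np.sin(-.0907);cc=np.array([.5793,-.051])
for x,y in [(.147,.082),(.147,-.082)]:print('pred',cc+[c*x-s*y,s*x+c*y])
# bottle base now: centre predicted
print('base proj',proj(K,T,[.6733,-.0583,.094]))
```

```text
wellTop [ 0.7144542  -0.06214922  0.045     ] L [ 0.67760994 -0.02142159  0.045     ] R [ 0.67619408 -0.10168767  0.045     ] corners [0.73151529 0.01374516 0.045     ] [ 0.71666684 -0.14855594  0.045     ]
pred [0.73312297 0.01734832]
pred [ 0.71826856 -0.14597757]
base proj [281.62459072 195.4547992 ]
```

Emit:
{"method": "jog_arm", "body": {
  "targets": [
    [[0, 2.5, 8, 0, 0, 0, 0], [0, 0, 16, 0, 0, 0, 0], [0, 0, 18, 0, 0, 0, 0], [0, 0, 16, 0, 0, 0, 0], [0, 0, 10, 0, 0, 0, 0], [0, 0, 6, 0, 0, 0, 0], [0, 0, 4, 0, 0, 0, 0], [0, 0, 0, 0, 0, 0, 0]]
  ]
}}

```text
time_s: 24.45
eef_pos: [0.6728, -0.0616, 0.176]
eef_rot: [[1.0, -0.018, -0.0], [-0.018, -1.0, -0.0], [-0.0, 0.0, -1.0]]
ft_force: [-0.9, -0.5, -4.2]
grip_width: 0.0252
```

Emit:
{"method": "jog_arm", "body": {
  "targets": [
    [[0, 0, 1, 0, 0, 0, 0], [0, 0, 1, 0, 0, 0, 0], [0, 0, 0, 0, 0, 0, 0]]
  ]
}}

```text
time_s: 24.75
eef_pos: [0.6728, -0.0617, 0.1743]
eef_rot: [[1.0, -0.018, 0.0], [-0.018, -1.0, -0.0], [0.0, 0.0, -1.0]]
ft_force: [-1.0, 0.4, -4.4]
grip_width: 0.0255
```

Emit:
{"method": "jog_arm", "body": {
  "targets": [
    [[0, 0, 1, 0, 0, 0, 0], [0, 0, 1, 0, 0, 0, 0], [0, 0, 0, 0, 0, 0, 0]]
  ]
}}

```text
time_s: 25.05
eef_pos: [0.6727, -0.0616, 0.1719]
eef_rot: [[1.0, -0.018, -0.0], [-0.018, -1.0, 0.0], [-0.0, -0.0, -1.0]]
ft_force: [-0.7, 0.4, -4.2]
grip_width: 0.0256
```

Emit:
{"method": "jog_arm", "body": {
  "targets": [
    [[0, 0, 0.5, 0, 0, 0, 0], [0, 0, 0.5, 0, 0, 0, 0], [0, 0, 0, 0, 0, 0, 0]]
  ]
}}

```text
time_s: 25.35
eef_pos: [0.6728, -0.0616, 0.171]
eef_rot: [[1.0, -0.018, -0.0], [-0.018, -1.0, 0.0], [-0.0, -0.0, -1.0]]
ft_force: [0.1, 0.7, -4.2]
grip_width: 0.0251
```

Emit:
{"method": "jog_arm", "body": {
  "targets": [
    [[0, 0, 0.5, 0, 0, 0, 0], [0, 0, 0.5, 0, 0, 0, 0], [0, 0, 0, 0, 0, 0, 0]]
  ]
}}

```text
time_s: 25.65
eef_pos: [0.673, -0.0616, 0.1707]
eef_rot: [[1.0, -0.018, 0.001], [-0.018, -1.0, -0.0], [0.001, 0.0, -1.0]]
ft_force: [-0.4, 0.1, 3.9]
grip_width: 0.0252
```

The bottle touches the floor at about 8 N, so I release it gradually.

Emit:
{"method": "jog_arm", "body": {
  "targets": [
    [[0, 0, -0.3, 0, 0, 0, 0], [0, 0, 0, 0, 0, 0, 0.35], [0, 0, 0, 0, 0, 0, 0.4], [0, 0, 0, 0, 0, 0, 0.5], [0, 0, 0, 0, 0, 0, 0.6], [0, 0, 0, 0, 0, 0, 0.7], [0, 0, 0, 0, 0, 0, 0.7], [0, 0, 0, 0, 0, 0, 0.7]]
  ]
}}

```text
time_s: 26.45
eef_pos: [0.6728, -0.0616, 0.1704]
eef_rot: [[1.0, -0.018, 0.0], [-0.018, -1.0, 0.0], [0.0, -0.0, -1.0]]
ft_force: [-0.3, -0.2, 0.4]
grip_width: 0.0595
```

```bash
python3 -c "
from h import *
for n in ['wrist']:
  im,K,T=cam(n);cv2.imwrite(f'pics/{n}17.png',im[:,:,::-1])
go(.673,-.0595,.171,-1)"
```

```text
t 26.5 pos [ 0.6728 -0.0616  0.1704] F [-0.9 -0.2 -0.2] w 0.0598 shift(now axes) [ 0.2 -2.1 -0.6] shift(after turn) [ 0.2 -2.1 -0.6] turn [-0.    -0.    -0.001]
```

View pics/wrist17.png

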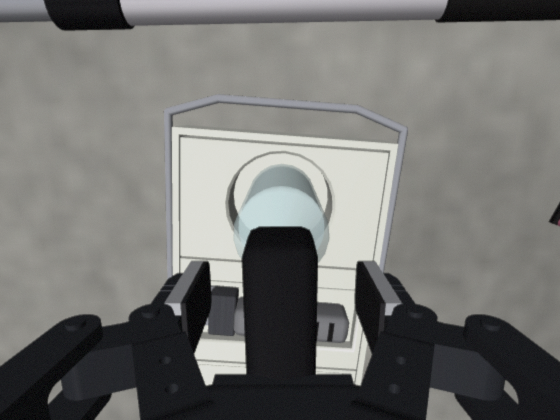

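The bottle stands in the well and both fingers are clear of its head. I lift away and back toward the robot.

Emit:
{"method": "jog_arm", "body": {
  "targets": [
    [[0, 0, -8, 0, 0, 0, 0.7], [0, 0, -15, 0, 0, 0, 0.7], [0, 0, -25, 0, 0, 0, 0.7], [0, 0, -30, 0, 0, 0, 0.7], [0, 0, -20, 0, 0, 0, 0.7], [-30, 0, -10, 0, 0, 0, 0.7], [-40, 0, 0, 0, 0, 0, 0.7], [-40, 0, 0, 0, 0, 0, 0.7]]
  ]
}}

```text
time_s: 27.3
eef_pos: [0.5615, -0.0596, 0.2798]
eef_rot: [[1.0, -0.018, 0.002], [-0.018, -1.0, -0.0], [0.002, 0.0, -1.0]]
ft_force: [0.8, 0.1, 0.4]
grip_width: 0.0597
```

Emit:
{"method": "jog_arm", "body": {
  "targets": [
    [[-40, 0, -10, 0, 0, 0, 0.7], [-40, 0, -10, 0, 0, 0, 0.7], [0, 0, 0, 0, 0, 0, 0.7], [0, 0, 0, 0, 0, 0, 0.7]]
  ]
}}

```text
time_s: 27.7
eef_pos: [0.4829, -0.0582, 0.3003]
eef_rot: [[1.0, -0.018, 0.003], [-0.018, -1.0, -0.001], [0.003, 0.001, -1.0]]
ft_force: [0.1, -0.3, -0.3]
grip_width: 0.0596
```

```bash
python3 -c "
from h import *
for n in ['wrist','side','scene']:
  im,K,T=cam(n);cv2.imwrite(f'pics/{n}18.png',im[:,:,::-1])
go(.673,-.0595,.171,-1)"
```

```text
t 27.85 pos [ 0.4835 -0.0582  0.2982] F [0.1 0.  0.8] w 0.06 shift(now axes) [189.5  -2.1 127.2] shift(after turn) [189.5  -2.  127.2] turn [-0.     0.    -0.001]
```

View pics/wrist18.png

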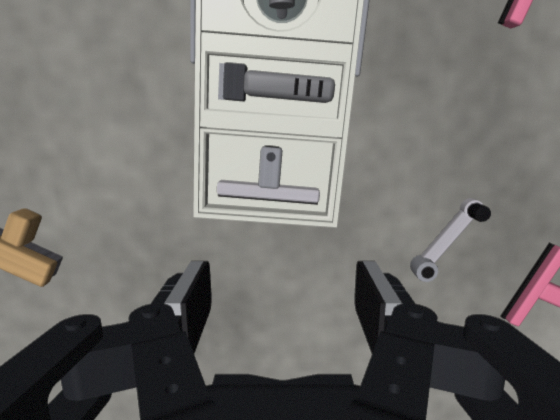

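View pics/side18.png

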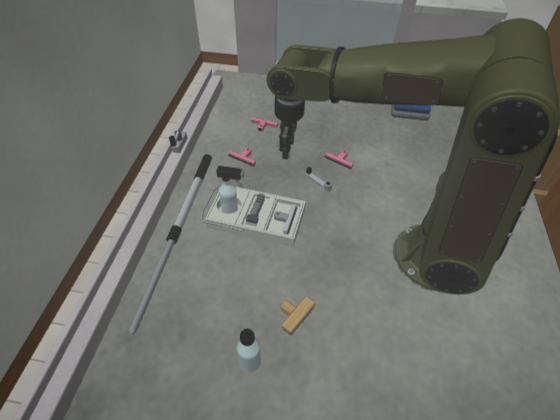

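View pics/scene18.png

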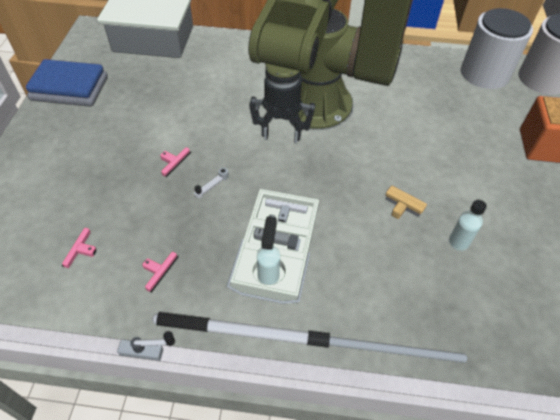

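Run:
```python
from h import *
a=cv2.imread('pics/side18.png')[155:245,190:310];b=cv2.imread('pics/scene18.png')[185:305,220:330]
a=cv2.resize(a,(400,300),interpolation=cv2.INTER_CUBIC);b=cv2.resize(b,(390,425),interpolation=cv2.INTER_CUBIC)
o=np.zeros((425,800,3),np.uint8);o[:300,:400]=a;o[:,405:795]=b;cv2.imwrite('pics/z19.png',o)
s=manip.read_state();im,K,T=cam('wrist',s=s)
for p in [(.616,-.06,.19),(.673,-.061,.011),(.645,-.061,.1),(.673,-.061,.19)]:print(proj(K,T,p))
C=cam('scene');D=cam('side')
for p in [(.673,-.0615,.011),(.673,-.0615,.192),(.698,-.062,.18),(.616,-.06,.18)]:print(p,'scene',proj(C[1],C[2],p),'side',proj(D[1],D[2],p))
```

```text
[279.6032607   4.6456541]
[280.73400989  -6.47495893]
[280.90536355  -2.85896785]
[ 279.26235458 -105.9030012 ]
(0.673, -0.0615, 0.011) scene [267.95659971 276.69492531] side [229.54916202 209.79143329]
(0.673, -0.0615, 0.192) scene [267.84533282 236.2889788 ] side [224.78464187 170.47689573]
(0.698, -0.062, 0.18) scene [266.03367774 248.78327097] side [217.24936824 172.19708257]
(0.616, -0.06, 0.18) scene [271.98056991 218.62847964] side [243.22259661 176.09116662]
```

View pics/z19.png

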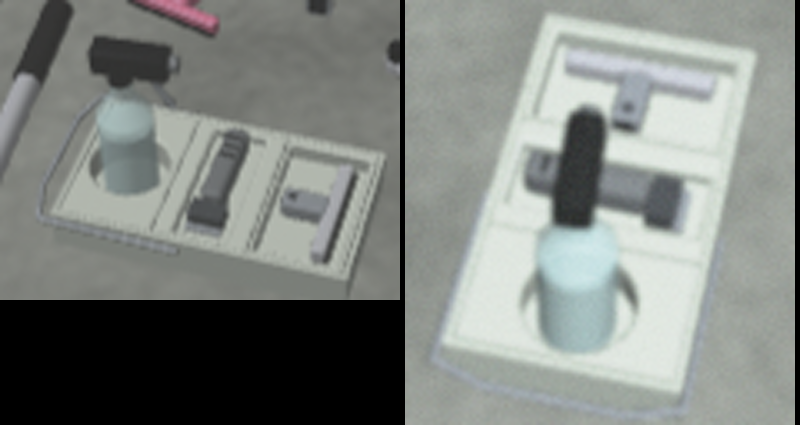

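All three items are in place in both views. The bottle's nozzle and base project where an upright bottle's should, and the look-alikes have not moved.

```bash
python3 -c "
from h import *
print(manip.finish_job()); print(manip.read_state()['time_s'])"
```

```text
the job is handed in; nothing more can be done
None
the job is handed in; nothing more can be done
```

The window-cleaning kit is packed and the job was handed in at about 28 s of the 96 s. The hand-in reports no verdict. I placed the squeegee head flat in the wide recess first, then the scraper flat in the narrow one. The trigger spray bottle went in last, standing upright in the round well.

**Last checks:** The final scene and side pictures show the squeegee and scraper flat, with clearance all round. The bottle stands upright, and its nozzle and base are where an upright bottle's should be. The gripper had let go and was well clear. The capped bottle, brush head and crank handle, and the pink decoys, look unmoved by eye; I did not measure them again.

**Forces:** The bottle touched the well floor with about 8 N. The highest wrist force I read was about 14 N, when the squeegee was set down.

**Disagreements:**
- The wrist camera put the caddy about 2–3 mm from where the fixed cameras did. I aimed between the two, which was within the clearances.
- Triangulating the rear top of the spray head gave 0.17 m instead of 0.19 m, probably because I picked different edges in the two pictures. The front of the head agreed at 0.188 m, so I used that.

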